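# Lay a vacuum tee in its cradle under the housing

## Robot

A 6-joint arm with a two-finger parallel gripper is mounted at the origin on the work surface. World frame = base frame: x ahead of the robot, y to its left, z up, the work surface at z = 0. Lengths are in m, angles in rad, forces in N, time in s.
With the tool pointing down it reaches from about 0.3 to 0.875 m from the base axis. Payload 6.4 kg.
Tool frame: the origin (TCP) lies midway between the tips of the shut fingers; the grasp point (between the pads) lies 19 mm behind it (ctrl.grip_point_offset is the y of the grasp point in the tool frame, in m); y points along the fingers, z is the direction in which the jaws open and shut, and the axes are right-handed (so a half turn about y gives the same grasp; the last joint's range is limited). The gripper opens to 88 mm and grips with 3 to 60 N. Pads are 18 mm wide; open, the fingers measure 123 mm over their backs; the gripper's body (75 mm by 187 mm) begins 45 mm behind the grasp point.
Start: joints at [0.977, 0.181, 1.607, -0, 1.354, -0.206], TCP at [0.217, 0.532, 0.239] pointing down, gripper open.
Joint ranges: [-2.99, 2.99], [-0.89, 2.07], [0.3, 2.58], [-1.14, 4.28], [0, 2.63], [-3.12, 3.12]. Speed limits (rad/s): [2.57, 2.57, 3.01, 3.14, 3.14, 3.14].

## Interface

Orientations are given as a unit quaternion [x, y, z, w].
In Python, from bench import ctrl gives the robot as it stands. The module is installed in compiled form; this text tells all that it offers.
- The arm moves only by the tool servo_tool, never from a script. Its argument "motion" is a list that holds one entry, the list of rows, each a list of 5 numbers: the opening, from 0 (shut) to 1 (fully open), then the shift along the world's x, y, z as a fraction of full scale, then the turn about the world's z as a fraction of full scale. A call has 1 to 5 rows; each row shifts and turns the commanded pose from where the row before left it; what a row does not reach is not made up. Full scale, the value 1, is 0.02 m for a shift and 5 degrees for a turn. A row lasts 1/12 s, in which the tool goes at most 41.7 mm and 7.16 degrees, less where a joint would pass 70% of its speed; a pose out of reach is approached as far as the arm can. A call with a number of a shift or a turn outside -1 to 1 is refused whole. A call with a gripper value outside its range is refused whole. The fingers move at their own pace and stop on an object; the grip force is fixed at half the most. Time passes only in rows, so rows that do not move let the fingers close. It gives the time, the measured TCP pose, the force and the opening at its end, in the units of the state.
- ctrl.observe(): the state, without advancing time (a new reading comes with each control period).
- ctrl.capture(name): name is "side" or "top"; returns the picture (480x640x3 uint8, red, green, blue); there is no depth.
- ctrl.camera_model(name): a dict with "K" (3x3 intrinsics, pixels), "D" ([k1, k2, p1, p2, k3] as OpenCV has them; the pictures are not rectified), "position" and "rotation" of the camera in the world. Camera axes: x right, y down, z forward; pixel columns grow to the right and rows downward; lengths in m; the calibration is good to about 2 mm. A picture is of the moment at which its call begins. camera_model takes no time and is no camera call.
- ctrl.sign_off(): hands the job in, once; it reports no verdict.
Trained networks look in the newest picture that a camera, given by its name, has taken for a name from the list of things; names that differ only in an ending like _2 or _b are one class to them, and where a whole thing is asked for, a point or a joint stands for the part that bears it (a point fixed in the world has none). Each returns a list of dicts, best first, with "score" (0 to 1); they miss things now and then, are a little off and sometimes report something else, mostly with a low value. They report only what shows in the picture. A call takes as long as a camera call. They do not tell look-alikes from the thing itself.
- ctrl.boxes_of(camera, label): "location" ([column, row] in pixels, amid what is visible of it).
- ctrl.mark_of(camera, label): "location" ([column, row] in pixels: a listed point, or the origin of a listed thing).
The state is a dict: "time": time; "qpos": joint angles; "dq": joint speeds; "joint_torque": joint torques, N m; "tool_pos": TCP position; "tool_rot": TCP orientation; "contact_force": force on the tool from outside, world axes, zero at the start; "torque": the same for the moment, N m; "opening": finger opening in m.
Only numpy, scipy, OpenCV 4.12 (cv2) and the standard library are available. Lean on these libraries where they do the work, as an engineer would, in place of code of your own. Each camera call takes 0.05 s, during which the arm holds its last target.

## Task

Lay the steel vacuum tee in the three V-saddles of the cradle stand, with the end farther from the side branch slid in under the overhanging white housing and the side branch resting in the third saddle. Then set the U-shaped steel hold-down yoke astride the bare tube, between the saddle nearest the housing and the side branch, so that it sits fully down on the tube. Set both down gently rather than letting them drop, and leave everything else on the bench where it is.

Things in the scene. Friction and masses are not known exactly. Their poses are not given: they have to be found in the camera images.
- tee: Loose steel vacuum tee, 0.45 kg, lying flat (all sizes in mm). Run along x: 240 long, tube diameter 26, flanges diameter 40, 10 thick at both ends (x -120 and 120). Side branch: tube diameter 26 at x = 45 along +y, flange diameter 40 at y 60 to 70. Origin: middle of the run's axis, 20 above the bench at the start; z up. Centre of mass on the bare tube near x = -15.
- tee_branch (a point): Centre of the end face of the tee's side branch: (45, 70, 0) in the tee's frame.
- stand: Fixed aluminium cradle stand; place and yaw vary (sizes in mm). Origin: underside of its base plate (x -195 to 105, y -40 to 60, 12 thick); x along the laid run, z up. Three V-saddles (90 degree V, open upward, 12 thick along the tube, 42 wide, tips 74 high): for the run at x = -80 and x = 90 (y = 0), for the branch at (45, 42).
- housing (a point): Middle of the front lower edge of the white housing that overhangs the stand's -x end: (-95, 0, 135) mm in the stand's frame. Its slab spans x -195 to -95, y -45 to 45, z 135 to 185, on a column at x -195 to -150 with a round port face at x = -142. The laid tee's -x end lies under the slab, which blocks lowering it straight in.
- cradle (a point): Point on the stand, 75 above its underside, with the stand's axes: where the tee's origin is when it lies in the saddles (tee x along stand x, branch along stand +y).
- cradle_branch (a point): Where the centre of the branch's end face is when the tee lies in the saddles: (45, 70, 75) in the stand's frame.
- yoke: Plain steel hold-down yoke, 0.2 kg (sizes in mm): an inverted U standing on its two legs, outside 24 (x) by 50 (y) by 50 high, legs 8 thick, slot between them 34 wide (runs along x, open below) and 36 high, bridge 14 thick. Origin: middle between the feet, at foot level; z up. Astride the laid tee, its x lies along the run and its origin is 23 below the run's axis.
- jar: Bystander: white jar, diameter 56, 80 high; origin under its centre.
- blank: Bystander: solid steel disc, diameter 54, 14 high; origin under its centre.
- amber: Bystander: amber bottle, diameter 66, 160 high; origin under its centre.
- wrench: Bystander: steel wrench 160 long lying along its x axis; origin under its middle.
- nipple: Bystander: short straight steel flanged tube standing upright, diameter 40, 70 high; origin under its centre.
- beaker: Bystander: glass beaker, diameter 70, 85 high; origin under its centre.
- flask: Bystander: steel can, diameter 72, 100 high; origin under its centre.
Things that resemble listed ones, but are neither listed nor needed, are in the scene too. What is shaped like the yoke but yellow is not meant.

How it is judged:
On the way:
1. the tee lies in all three saddles, let go (distance between tee and cradle below 0.007 m and distance between tee_branch and cradle_branch below 0.009 m and contact force between the fingers and tee below 0.1 N), for 0.2 s.
At the end, for the whole second after the job is handed in: Tee in the three saddles: its origin within 7 mm of the cradle point, branch end within 9 mm of its own. Yoke upright (0.2 rad) astride the run (0.35 rad): origin 17-29 mm below the cradle point, within 12 mm sideways, x -68 to +26 mm. Both at rest (distance between tee and cradle below 0.007 m and distance between tee_branch and cradle_branch below 0.009 m and x of yoke in the frame of cradle between -0.068 and 0.026 m and y of yoke in the frame of cradle between -0.012 and 0.012 m and z of yoke in the frame of cradle between -0.029 and -0.017 m and angle between the x axis of yoke and the x axis of tee, either way round below 0.35 rad and angle between yoke's own z axis and vertical below 0.2 rad and linear speed of each of yoke, tee below 0.03 m/s); the robot touches nothing.
It fails at once if the tee was dropped (it fell faster than 0.35 m/s out of the fingers) (contact force between the fingers and tee below 0.05 N and linear speed of tee above 0.35 m/s).
It fails at once if the yoke was dropped (it fell faster than 0.35 m/s out of the fingers) (contact force between the fingers and yoke below 0.05 N and linear speed of yoke above 0.35 m/s).
It fails at once if a bystander was moved more than 30 mm (distance of any of jar, blank, amber, wrench, nipple, beaker, flask from where it was at the start of the episode above 0.03 m).
It fails at once if a bystander was tipped over (angle between any of jar, blank, amber, nipple, beaker, flask's own z axis and vertical above 0.5 rad).
It also fails if it takes over 67 s, if anything falls off the work surface, if the arm or the gripper's body presses on something with over 40 N, if the wrist force passes 120 N, or if a joint passes its speed limit or range.

## Working session

There is one attempt and no reset: what is moved stays moved. The work goes in short steps, Python scripts to look and compute and a tool call to move; the robot and the scene stay as the last step left them, time stands still between calls to the robot, and variables do not carry over. Pictures are saved under pics/ and viewed, and the job is handed in when it is done.

Besides the shell and the picture viewer there is one more tool, called after ">>>" as a command line: name --argument value ..., lists and objects as JSON in quotes. servo_tool: Moves the arm, as the interface text tells. Its arguments: {"type":"object","properties":{"motion":{"type":"array","items":{"type":"array","items":{"type":"array","items":{"type":"number","minimum":-1,"maximum":1}}}}},"required":["motion"]}

```bash
mkdir -p pics
cat > h.py <<'E'
import numpy as np, cv2
from bench import ctrl
def snap(c,name):
    im=ctrl.capture(c); cv2.imwrite(f'pics/{name}.png',im[:,:,::-1]); return im
E
python3 - <<'E'
from h import *
for c in ['side','top']:
    snap(c,c+'0')
    m=ctrl.camera_model(c); print(c,m)
    for l in ['tee','tee_branch','stand','housing','cradle','cradle_branch','yoke']:
        print(l,[(np.round(d['location'],1).tolist(),round(d['score'],2)) for d in ctrl.mark_of(c,l)][:4])
print(ctrl.observe())
E
```

```text
side {'K': array([[587.89690273,   0.        , 320.19668751],
       [  0.        , 587.89690273, 231.20419315],
       [  0.        ,   0.        ,   1.        ]]), 'D': array([-0.0642222,  0.       ,  0.       ,  0.       ,  0.       ]), 'position': array([ 0.29610313, -1.09802222,  0.86114453]), 'rotation': array([ 0.8849381 , -0.14059491,  0.05797532, -0.44017779])}
tee [([334.8, 302.4], 0.96)]
tee_branch [([296.0, 323.6], 0.65)]
stand [([251.2, 182.3], 0.63)]
housing [([281.1, 123.3], 0.96)]
cradle [([247.8, 152.9], 0.97), ([250.6, 171.0], 0.67), ([369.1, 206.6], 0.48)]
cradle_branch [([246.8, 171.6], 0.69), ([384.2, 244.6], 0.53)]
yoke [([326.6, 248.0], 0.88), ([340.4, 228.6], 0.8), ([423.4, 233.5], 0.72), ([329.4, 205.4], 0.57)]
top {'K': array([[495.0694961 ,   0.        , 324.49972061],
       [  0.        , 495.0694961 , 240.41056511],
       [  0.        ,   0.        ,   1.        ]]), 'D': array([0.00338376, 0.        , 0.        , 0.        , 0.        ]), 'position': array([ 0.51098299, -0.12354124,  1.31939316]), 'rotation': array([ 0.70702824, -0.70584625,  0.0341865
[... 278 characters left out ...]
7, 221.3], 0.52), ([301.9, 247.2], 0.46)]
{'time': 0.8, 'qpos': array([ 9.76697516e-01,  1.80753678e-01,  1.60699578e+00,  4.34830916e-06,
        1.35382070e+00, -2.06287782e-01]), 'dq': array([ 0.00171798, -0.00019621, -0.00059081, -0.00022137, -0.00058602,
       -0.00054218]), 'joint_torque': array([-1.14081075e-03, -4.33795667e+01, -3.42150879e+01,  7.01330253e-02,
        3.09953908e-02, -4.73826248e-06]), 'tool_pos': array([0.21742743, 0.53232118, 0.23874257]), 'tool_rot': array([-0.69384703,  0.13625291, -0.13625634,  0.69386285]), 'contact_force': array([ 1.00451411,  0.64831653, -0.12692225]), 'torque': array([ 0.01736671,  0.00420258, -0.00219431]), 'opening': 0.08842422303981462}
```

View pics/side0.png

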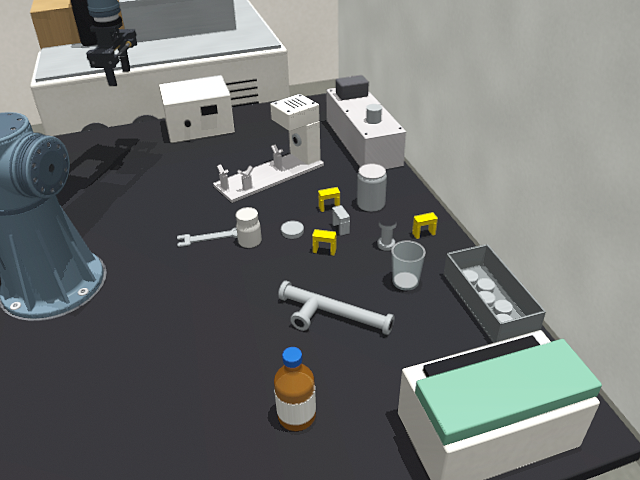

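View pics/top0.png

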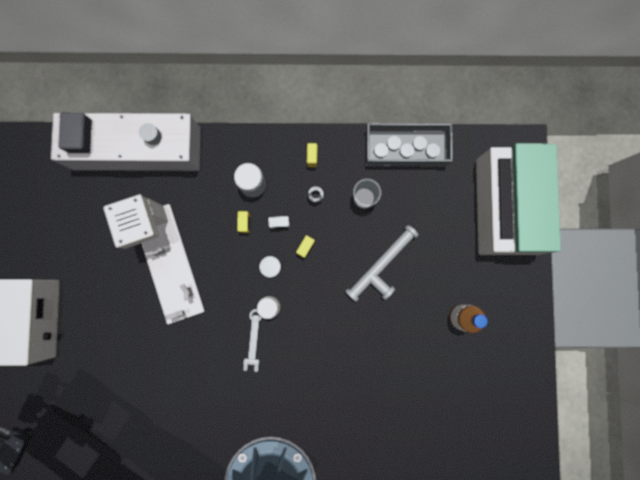

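```bash
cat >> h.py <<'E'
from scipy.spatial.transform import Rotation as R
CM={c:ctrl.camera_model(c) for c in ['side','top']}
def _R(m):
    r=np.array(m['rotation']); return R.from_quat(r).as_matrix() if r.size==4 else r
def plane(c,px,z):
    m=CM[c]; u=cv2.undistortPoints(np.array(px,float).reshape(-1,1,2),m['K'],m['D']).reshape(-1,2)
    d=np.c_[u,np.ones(len(u))]@_R(m).T; p=m['position']
    return p+d*((z-p[2])/d[:,2])[:,None]
def proj(c,P):
    m=CM[c]; r=_R(m).T; P=np.array(P,float).reshape(-1,3)
    return cv2.projectPoints(P,cv2.Rodrigues(r)[0],-r@m['position'],m['K'],m['D'])[0].reshape(-1,2)
def tri(pt,ps):
    A=[];b=[]
    for c,p in (('top',pt),('side',ps)):
        m=CM[c];u=cv2.undistortPoints(np.array(p,float).reshape(-1,1,2),m['K'],m['D']).reshape(2)
        d=_R(m)@np.r_[u,1]; d/=np.linalg.norm(d); M=np.eye(3)-np.outer(d,d); A.append(M);b.append(M@m['position'])
    return np.linalg.lstsq(np.vstack(A),np.hstack(b),rcond=None)[0]
def crop(im,name,x0,y0,x1,y1,s):
    cv2.imwrite(f'pics/{name}.png',cv2.resize(im[y0:y1,x0:x1],None,fx=s,fy=s,interpolation=cv2.INTER_CUBIC))
E
python3 - <<'E'
from h import *
t=cv2.imread('pics/top0.png'); s=cv2.imread('pics/side0.png')
crop(t,'ct',220,150,440,310,3.6); crop(t,'cst',90,180,220,330,4); crop(s,'cs',200,80,460,275,3)
pr=lambda *a:print(a[0],*[np.round(x,4).tolist() for x in a[1:]])
pr('tee tri',tri((379.5,264.5),(334.8,302.4))); pr('br',tri((387,293),(296,323.6)))
pr('tee pl',plane('top',[(379.5,264.5),(387,293)],.02),plane('side',[(334.8,302.4),(296,323.6)],.02))
pr('housing',tri((140.6,243.5),(281.1,123.3)))
pr('cradle',tri((159.6,275.2),(247.8,152.9)),tri((159.6,275.2),(250.6,171)))
pr('cb',tri((194.6,287.2),(246.8,171.6))); pr('stand',tri((172.6,282.1),(251.2,182.3)))
for l in ['jar','blank','amber','wrench','nipple','beaker','flask']:
    pass
print(proj('top',ctrl.observe()['tool_pos']),proj('side',ctrl.observe()['tool_pos']))
for l in ['jar','blank','wrench','nipple','beaker','flask']:
    a=ctrl.mark_of('top',l);b=ctrl.mark_of('side',l)
    if a and b: pr(l,a[0]['location'],b[0]['location'],tri(a[0]['location'],b[0]['location']))
E
```

```text
tee tri [0.5626, -0.2815, 0.025]
br [0.4818, -0.3008, 0.0105]
tee pl [[0.5604, -0.2814, 0.02], [0.4859, -0.3004, 0.02]] [[0.5668, -0.2771, 0.02], [0.4757, -0.3089, 0.02]]
housing [0.6074, 0.3015, 0.1397]
cradle [0.5194, 0.276, 0.0802] [0.5228, 0.2981, 0.01]
cb [0.4939, 0.1885, 0.0772]
stand [0.5105, 0.2673, -0.0064]
[[  7.59247194 422.90475042]] [[120.61548285  77.73438966]]
jar [271.3, 308.1] [251.5, 242.4] [0.4484, 0.0029, -0.0034]
blank [270.8, 265.3] [288.7, 230.8] [0.5518, 0.0068, 0.0037]
wrench [255.9, 339.5] [210.0, 239.5] [0.3611, 0.0434, -0.0023]
nipple [315.7, 195.2] [386.5, 244.1] [0.7482, -0.1135, 0.0014]
beaker [362.1, 199.0] [248.0, 170.4] [0.5541, -0.2018, 0.336]
flask [254.5, 184.2] [373.5, 205.9] [0.7803, 0.0522, -0.0064]
```

View pics/ct.png

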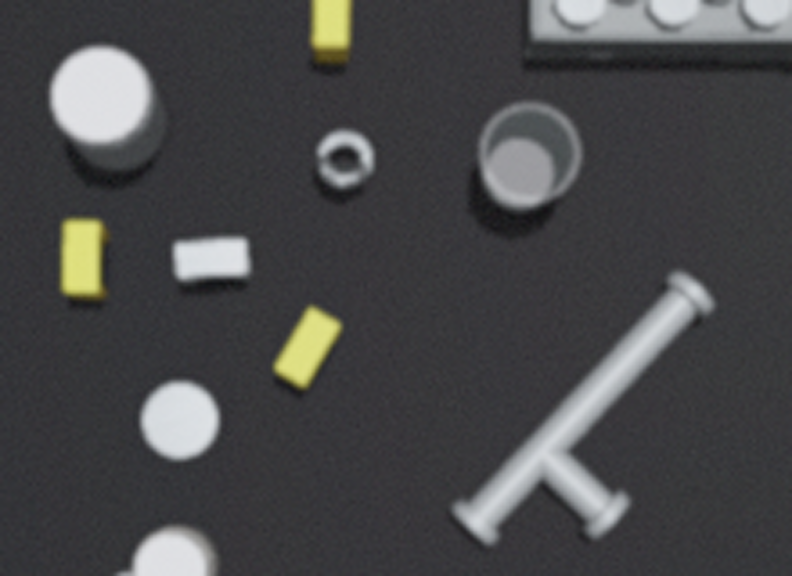

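View pics/cst.png

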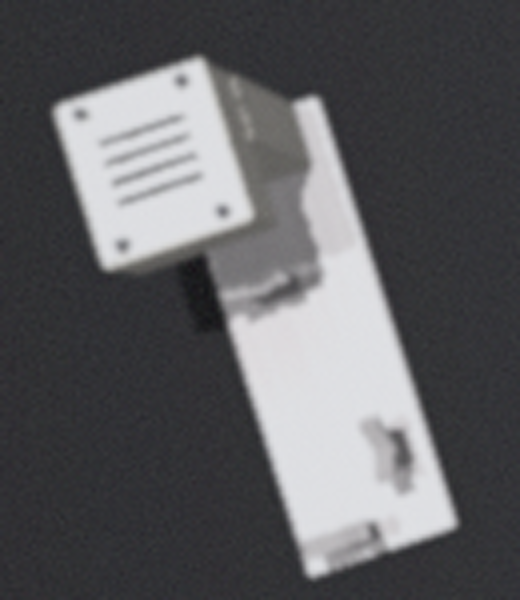

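View pics/cs.png

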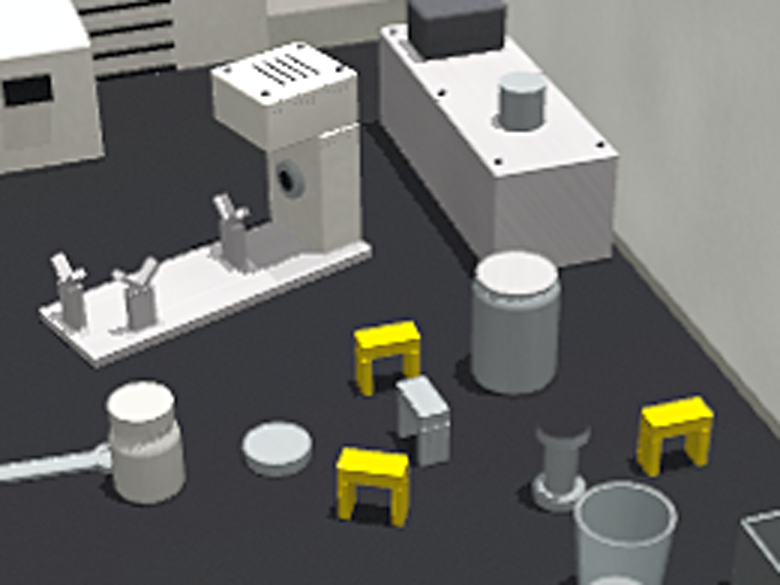

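```bash
cat > fit.py <<'E'
from h import *
from scipy.optimize import least_squares
def un(p,x0,y0,s): return (np.array(p,float)+.5)/s-.5+[x0,y0]
def T(q,P):
    c,s=np.cos(q[2]),np.sin(q[2]); P=np.array(P,float)
    return np.c_[q[0]+c*P[:,0]-s*P[:,1],q[1]+s*P[:,0]+c*P[:,1],P[:,2]]
def fit(obs,q0,show=True):
    f=lambda q,o=obs:np.concatenate([(proj(c,T(q,M))-p).ravel() for c,M,p in o])
    r=least_squares(f,q0,loss='soft_l1')
    if show:
        for c,M,p in obs: print(c,np.round(proj(c,T(r.x,M))-p,1).tolist())
    return r.x
E
python3 - <<'E'
from fit import *
m=1e-3
bt=np.array([(105,-40,12),(105,60,12),(-195,60,12)])*m
ht=np.array([(-195,-45,185),(-195,45,185),(-95,45,185),(-95,-45,185)])*m
pb=un([(310,576),(457,524),(320,96)],90,180,4)
# orientation check: image left= world +y ; stand -y side is left
ph=un([(55,105),(203,57),(255,212),(105,268)],90,180,4)
# side
sb=un([(42,310),(97,354),(370,245)],200,80,3)
sh=un([(297,43),(357,75),(268,106),(213,70)],200,80,3)
o=[('top',bt,pb),('top',ht,ph),('side',bt,sb),('side',ht,sh)]
q=fit(o,[.52,.27,np.radians(-160)]);print('stand all',q,np.degrees(q[2]))
q=fit(o[:2],q);print('top',q,np.degrees(q[2]))
q=fit(o[2:],q);print('side',q,np.degrees(q[2]))
E
```

```text
top [[0.3, 0.1], [0.2, 0.4], [-0.2, -0.1]]
top [[-0.4, 0.2], [0.2, -0.3], [0.1, 1.7], [-0.1, 0.4]]
side [[-0.2, -0.3], [-0.2, 1.3], [1.5, 0.5]]
side [[2.0, -1.3], [1.4, -1.1], [-0.0, -0.9], [-0.4, -0.5]]
stand all [ 0.51795733  0.26835992 -2.80778498] -160.87422892611272
top [[0.1, -0.2], [0.1, 0.2], [-0.2, -0.4]]
top [[-0.3, -0.2], [0.2, -0.6], [0.2, 1.4], [-0.1, 0.1]]
top [ 0.51864393  0.26854365 -2.8095635 ] -160.97613103008925
side [[-0.6, 0.3], [-0.1, 1.9], [0.9, 0.5]]
side [[1.0, -1.2], [0.6, -1.2], [-0.5, -0.8], [-1.3, -0.2]]
side [ 0.51647575  0.2667584  -2.79555313] -160.17339577166715
```

```bash
cat >> fit.py <<'E'
from scipy.optimize import minimize
def rect(x0,x1,y0,y1,z): return np.array([(x0,y0,z),(x1,y0,z),(x1,y1,z),(x0,y1,z)])*1e-3
TEE=[rect(-120,120,-13,13,0),rect(-120,-110,-20,20,0),rect(110,120,-20,20,0),rect(32,58,0,70,0),rect(25,65,60,70,0)]
def iou_fit(im,rects,z,q0,bb,thr,c='top',S=8,step=(.006,.006,.05)):
    x0,y0,x1,y1=bb
    g=cv2.resize(im[y0:y1,x0:x1].max(2),None,fx=S,fy=S,interpolation=cv2.INTER_CUBIC)
    M=(g>thr)
    def render(q):
        m=np.zeros(M.shape,np.uint8)
        for r in rects:
            p=proj(c,T(q,r+[0,0,z])); p=(p-[x0,y0]+.5)*S-.5
            cv2.fillPoly(m,[np.round(p*16).astype(np.int32)],1,shift=4)
        return m>0
    def cost(q): m=render(q); return -(m&M).sum()/(m|M).sum()
    best=None
    sim=np.array([q0]+[np.array(q0)+np.eye(3)[i]*step[i] for i in range(3)])
    for k in range(3):
        r=minimize(cost,sim[0],method='Nelder-Mead',options=dict(initial_simplex=sim,xatol=1e-5,fatol=1e-6))
        sim=np.array([r.x]+[r.x-np.eye(3)[i]*step[i]/2 for i in range(3)])
    o=np.dstack([g]*3); o[render(r.x)^M]=(0,0,255)
    return r.x,-r.fun,o
E
python3 - <<'E'
from fit import *
im=cv2.imread('pics/top0.png')
for thr in (90,110,130):
    q,i,o=iou_fit(im,TEE,.02,[.5604,-.2814,np.radians(-135)],(335,215,430,310),thr); print('tee',q,np.degrees(q[2]),i)
cv2.imwrite('pics/tf.png',o)
for thr in (110,130,150):
    q,i,o=iou_fit(im,[rect(-12,12,-25,25,0)],.05,[.67,-.01,0.03],(262,208,296,237),thr,S=16); print('yoke',q,np.degrees(q[2]),i)
cv2.imwrite('pics/yf.png',o)
E
```

```text
tee [ 0.51899653 -0.27443724 -2.5436346 ] -145.7395273483185 0.17787455114982045
tee [ 0.5177225  -0.2740323  -2.48764915] -142.53179721803858 0.173968557976219
tee [ 0.54492806 -0.21798576 -2.11889975] -121.40401265966635 0.31250930087204976
yoke [ 0.67028472 -0.01744676  0.10127701] 5.802745015424089 0.7837810526315789
yoke [ 0.67016215 -0.01749539  0.06477187] 3.711154830714743 0.8444952215149701
yoke [ 0.67010562 -0.01728522  0.05385241] 3.0855158391182163 0.9041717815319265
```

View pics/tf.png

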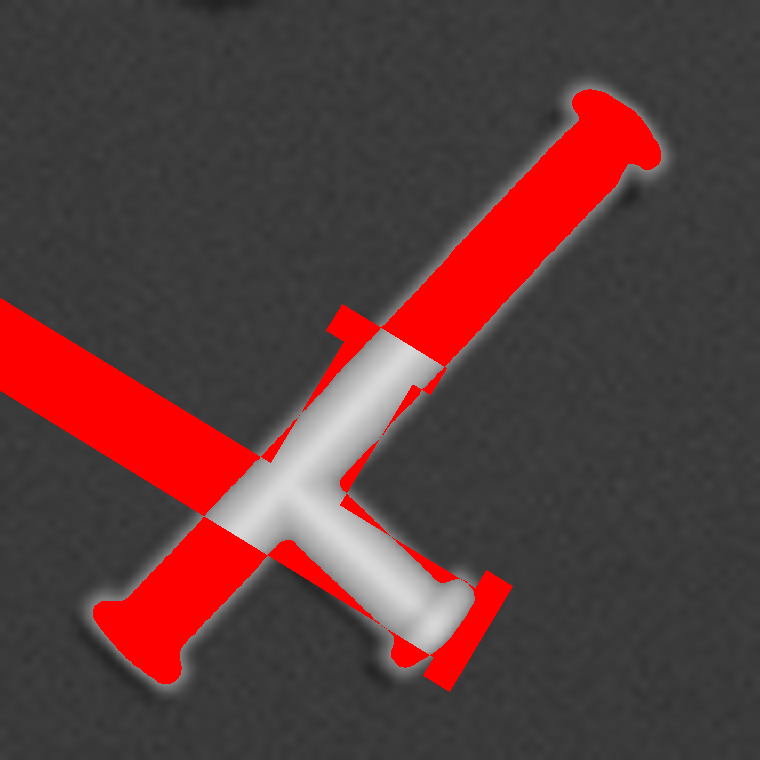

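View pics/yf.png

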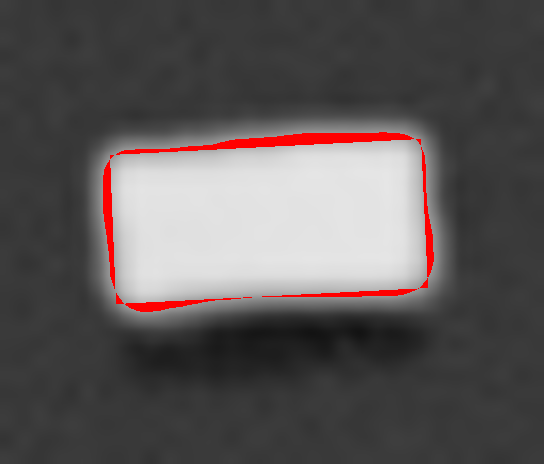

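Run:
```python
from fit import *
im=cv2.imread('pics/top0.png')
for thr in (100,120,140):
    q,i,o=iou_fit(im,TEE,.02,[.5604,-.2814,np.radians(133)],(335,215,430,310),thr); print('tee',q,np.degrees(q[2]),i)
cv2.imwrite('pics/tf2.png',o)
c,s=np.cos(q[2]),np.sin(q[2])
print('grasp',q[0]-.015*c,q[1]-.015*s)
o=ctrl.observe(); A=R.from_quat(o['tool_rot']).as_matrix(); print(A, ctrl.grip_point_offset)
for c,box in (('side',(60,0,180,120)),): crop(cv2.imread('pics/side0.png'),'grip',*box,5)
```

```text
tee [ 0.56536366 -0.28734913  2.38441764] 136.61706742697763 0.9287073402776084
tee [ 0.56512323 -0.28745616  2.38478799] 136.63828695054514 0.9195569693021117
tee [ 0.56481623 -0.28867398  2.38884455] 136.8707105520106 0.8445349274479038
grasp 0.5757634241089546 -0.29892868167470876
[[ 9.25735597e-01  1.31604531e-06  3.78171395e-01]
 [-3.78171395e-01  6.92432282e-06  9.25735597e-01]
 [-1.40027083e-06 -1.00000000e+00  6.90778281e-06]] -0.0187
```

View pics/tf2.png

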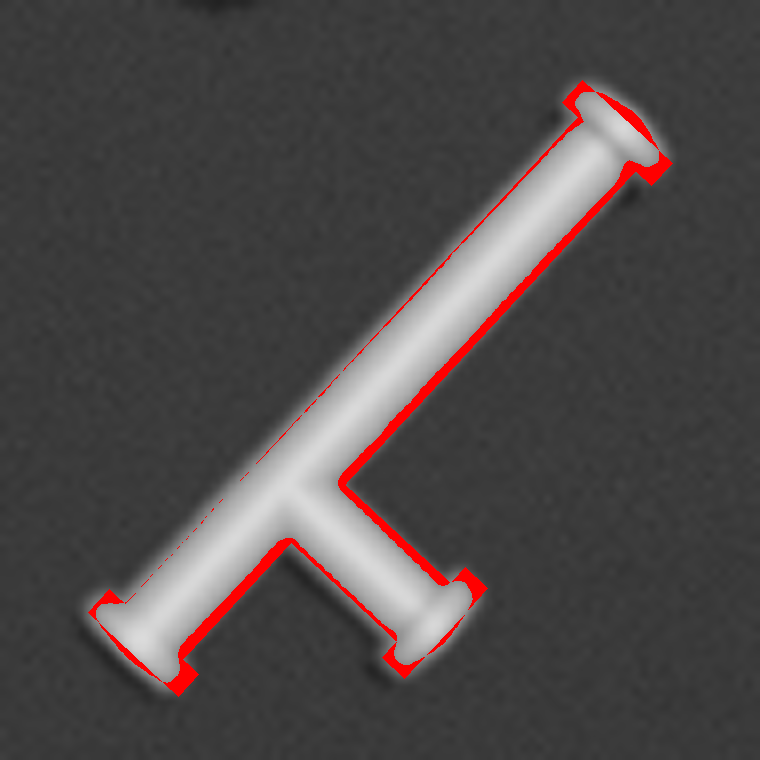

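View pics/grip.png

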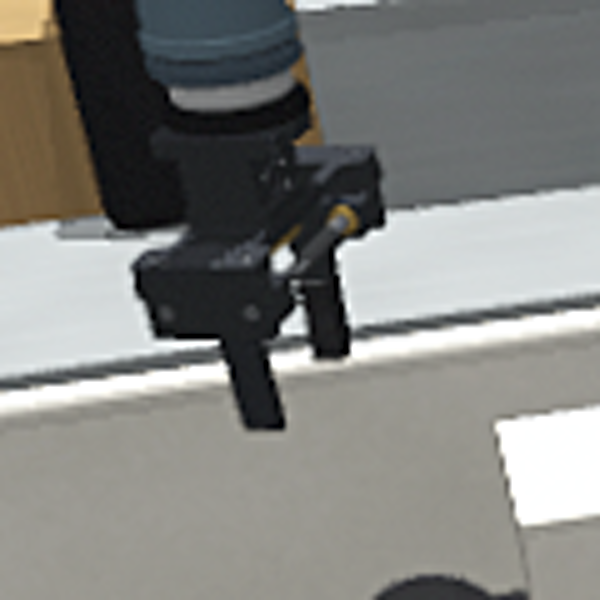

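>>> servo_tool --motion '[[[1,0.433,-1,0,-0.1],[1,0.433,-1,0,-0.1],[1,0.433,-1,0,-0.1],[1,0.433,-1,0,-0.1],[1,0.433,-1,0,-0.1]]]'

```text
time: 1.82
tool_pos: [0.261, 0.4314, 0.2387]
tool_rot: [-0.691, 0.151, -0.151, 0.691]
contact_force: [0.1, 0.6, -0.2]
opening: 0.0882
```

>>> servo_tool --motion '[[[1,0.433,-1,0,-0.1],[1,0.433,-1,0,-0.1],[1,0.433,-1,0,-0.1],[1,0.433,-1,0,-0.1],[1,0.433,-1,0,-0.1]]]'

```text
time: 2.23
tool_pos: [0.3043, 0.3314, 0.2389]
tool_rot: [-0.687, 0.166, -0.167, 0.687]
contact_force: [-0.0, -0.3, 0.4]
opening: 0.0879
```

>>> servo_tool --motion '[[[1,0.433,-1,0,-0.1],[1,0.433,-1,0,-0.1],[1,0.433,-1,0,-0.1],[1,0.433,-1,0,-0.1],[1,0.433,-1,0,-0.1]]]'

```text
time: 2.65
tool_pos: [0.3476, 0.2314, 0.2389]
tool_rot: [-0.683, 0.181, -0.182, 0.684]
contact_force: [0.4, -0.1, -0.3]
opening: 0.0881
```

>>> servo_tool --motion '[[[1,0.433,-1,0,-0.1],[1,0.433,-1,0,-0.1],[1,0.433,-1,0,-0.1],[1,0.433,-1,0,-0.1],[1,0.433,-1,0,-0.1]]]'

```text
time: 3.07
tool_pos: [0.391, 0.1313, 0.2389]
tool_rot: [-0.679, 0.196, -0.197, 0.679]
contact_force: [-0.7, -0.6, -0.8]
opening: 0.0882
```

>>> servo_tool --motion '[[[1,0.433,-1,0,-0.1],[1,0.433,-1,0,-0.1],[1,0.433,-1,0,-0.1],[1,0.433,-1,0,-0.1],[1,0.433,-1,0,-0.1]]]'

```text
time: 3.48
tool_pos: [0.4343, 0.0312, 0.2389]
tool_rot: [-0.675, 0.211, -0.211, 0.675]
contact_force: [0.4, -0.2, 0.1]
opening: 0.0883
```

>>> servo_tool --motion '[[[1,0.433,-1,0,-0.1],[1,0.433,-1,0,-0.1],[1,0.433,-1,0,-0.1],[1,0.433,-1,0,-0.1],[1,0.433,-1,0,-0.1]]]'

```text
time: 3.9
tool_pos: [0.4776, -0.0688, 0.2388]
tool_rot: [-0.67, 0.226, -0.226, 0.67]
contact_force: [-0.1, 0.6, -0.5]
opening: 0.0879
```

>>> servo_tool --motion '[[[1,0.433,-1,0,-0.1],[1,0.433,-1,0,-0.1],[1,0.433,-1,0,-0.1],[1,0.433,-1,0,-0.1],[1,0.433,-1,0,-0.1]]]'

```text
time: 4.32
tool_pos: [0.5209, -0.1687, 0.2387]
tool_rot: [-0.665, 0.24, -0.24, 0.665]
contact_force: [0.3, 0.6, 1.1]
opening: 0.0882
```

>>> servo_tool --motion '[[[1,0.433,-1,-0.5,-0.1],[1,0.433,-1,-1,-0.1],[1,0.433,-1,-1,-0.1],[1,0.433,-1,-1,-0.1],[1,0.433,-1,-0.5,-0.1]]]'

```text
time: 4.73
tool_pos: [0.563, -0.2679, 0.1558]
tool_rot: [-0.659, 0.256, -0.254, 0.66]
contact_force: [-0.4, 0.8, -0.3]
opening: 0.0878
```

>>> servo_tool --motion '[[[1,0.3,-0.75,-0.5,-0.12],[1,0.31,-0.75,-0.5,-0.12],[1,0,0,-1,0],[1,0,0,-1,0],[1,0,0,-1,0]]]'

```text
time: 5.15
tool_pos: [0.5761, -0.2982, 0.0779]
tool_rot: [0.657, -0.262, 0.262, -0.657]
contact_force: [-0.4, 0.2, 0.3]
opening: 0.0884
```

Run:
```python
from h import *
im=snap('side','s1')[:,:,::-1]; crop(im,'s1c',250,200,430,350,4)
im=snap('top','t1')[:,:,::-1]; crop(im,'t1c',320,200,440,310,5)
print(ctrl.observe()['tool_pos'])
```

```text
[ 0.57366832 -0.29605348  0.07466405]
```

View pics/s1c.png

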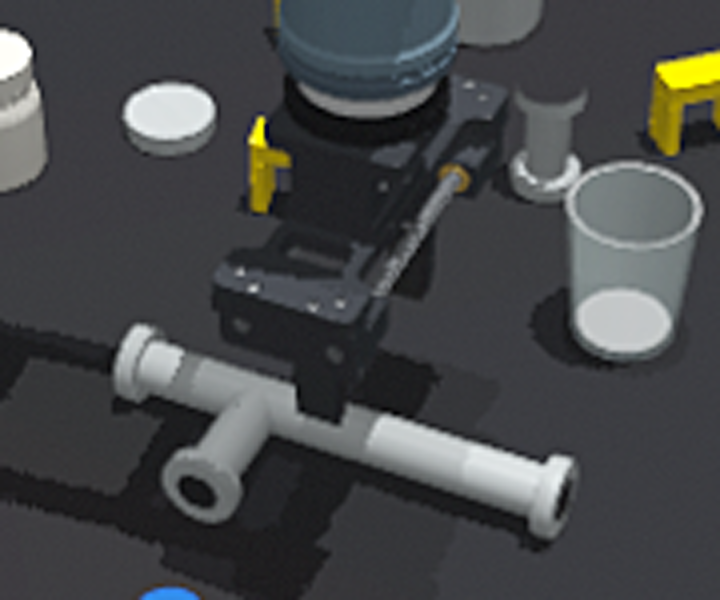

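View pics/t1c.png

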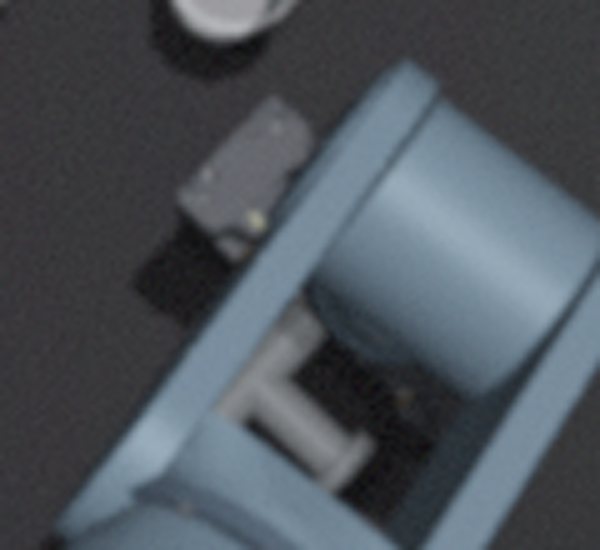

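Run:
```python
from h import *
o=ctrl.observe();print(o['time'],o['tool_pos'],o['qpos'],o['dq'],o['contact_force'],o['joint_torque'])
```

```text
5.25 [ 0.57366832 -0.29605348  0.07466405] [-6.59943295e-01  5.16320160e-01  1.52235418e+00  3.50414548e-05
  1.11018007e+00 -1.47264825e+00] [ 0.00528627 -0.04715493 -0.03569266  0.00163977  0.04101636 -0.00099745] [-0.05069053 -0.46628398  0.1371106 ] [-3.85479061e-01 -5.61294472e+01 -3.14187312e+01 -1.34123486e-02
 -5.42681683e-01 -4.40754247e-04]
```

>>> servo_tool --motion '[[[1,0,0,0,0]]]'

```text
time: 5.33
tool_pos: [0.5756, -0.2973, 0.0782]
tool_rot: [-0.657, 0.262, -0.261, 0.657]
contact_force: [0.5, 0.3, 0.2]
opening: 0.0881
```

Run:
```python
from h import *
o=ctrl.observe();print(o['time'],o['tool_pos'],o['qpos'],o['dq'],o['contact_force'])
```

```text
5.3333 [ 0.57560946 -0.29732814  0.07819511] [-6.59653140e-01  5.12769616e-01  1.51932816e+00  2.85618081e-05
  1.11134726e+00 -1.47265221e+00] [ 0.00225217 -0.03463088 -0.02706057 -0.00012549 -0.00082731 -0.00064301] [0.52433243 0.28745272 0.18604608]
```

>>> servo_tool --motion '[[[1,0,0,-1,0],[1,0,0,-1,0],[1,0,0,-0.9,0],[1,0,0,-0.5,0],[1,0,0,-0.23,0]]]'

```text
time: 5.75
tool_pos: [0.576, -0.2976, 0.0059]
tool_rot: [-0.657, 0.262, -0.261, 0.657]
contact_force: [0.1, 0.5, 0.2]
opening: 0.0879
```

Run:
```python
from h import *
im=snap('side','s2')[:,:,::-1]; crop(im,'s2c',250,220,430,350,4)
o=ctrl.observe();print(o['tool_pos'],o['contact_force'])
```

```text
[ 0.57593619 -0.29753831  0.00568732] [-0.40791852 -0.19708843 -0.22672583]
```

View pics/s2c.png

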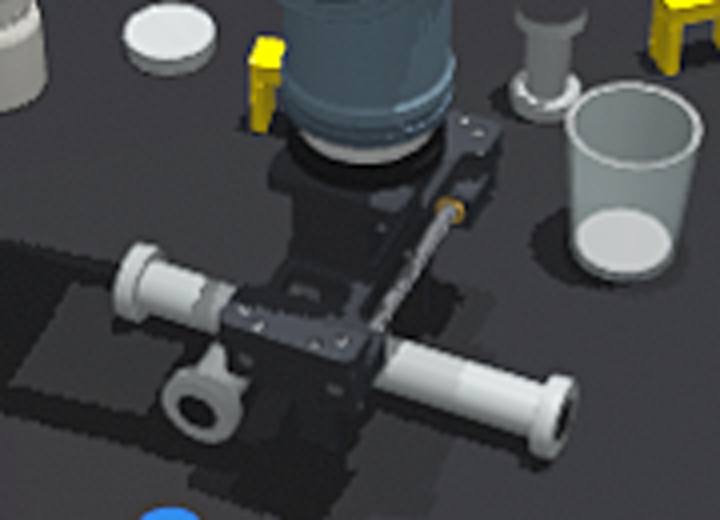

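Gripper straddles the bare tube. Close.

>>> servo_tool --motion '[[[0,0,0,0,0],[0,0,0,0,0],[0,0,0,0,0],[0,0,0,0,0],[0,0,0,0,0]]]'

```text
time: 6.22
tool_pos: [0.5765, -0.298, 0.0069]
tool_rot: [0.657, -0.261, 0.262, -0.657]
contact_force: [0.2, 0.4, -0.3]
opening: 0.0569
```

>>> servo_tool --motion '[[[0,0,0,0,0],[0,0,0,0,0],[0,0,0,0,0],[0,0,0,0,0],[0,0,0,0,0]]]'

```text
time: 6.63
tool_pos: [0.5758, -0.2978, 0.0061]
tool_rot: [0.657, -0.262, 0.261, -0.657]
contact_force: [-1.5, 0.3, 1.2]
opening: 0.0249
```

>>> servo_tool --motion '[[[0,0,0,0.2,0],[0,0,0,0.5,0],[0,0,0,0.8,0],[0,0,0,1,0],[0,0,0,1,0]]]'

```text
time: 7.05
tool_pos: [0.5752, -0.2969, 0.0763]
tool_rot: [-0.657, 0.262, -0.261, 0.657]
contact_force: [-0.2, -0.4, -4.9]
opening: 0.0254
```

>>> servo_tool --motion '[[[0,0,0,1,0],[0,0,0,1,0],[0,0,0,0.5,0],[0,0,0,0,0],[0,0,0,0,0]]]'

```text
time: 7.47
tool_pos: [0.576, -0.2976, 0.1262]
tool_rot: [0.657, -0.261, 0.262, -0.657]
contact_force: [-1.2, 0.1, -5.2]
opening: 0.0253
```

Run:
```python
from h import *
im=snap('side','s3')[:,:,::-1]; crop(im,'s3c',230,160,450,350,3.5)
o=ctrl.observe();print(o['tool_pos'],o['contact_force'],o['torque'],o['opening'])
```

```text
[ 0.57535979 -0.29714619  0.12496995] [ 0.44813076  0.47340447 -5.70787813] [ 0.04010188 -0.0463944   0.01093685] 0.025240572796903924
```

View pics/s3c.png

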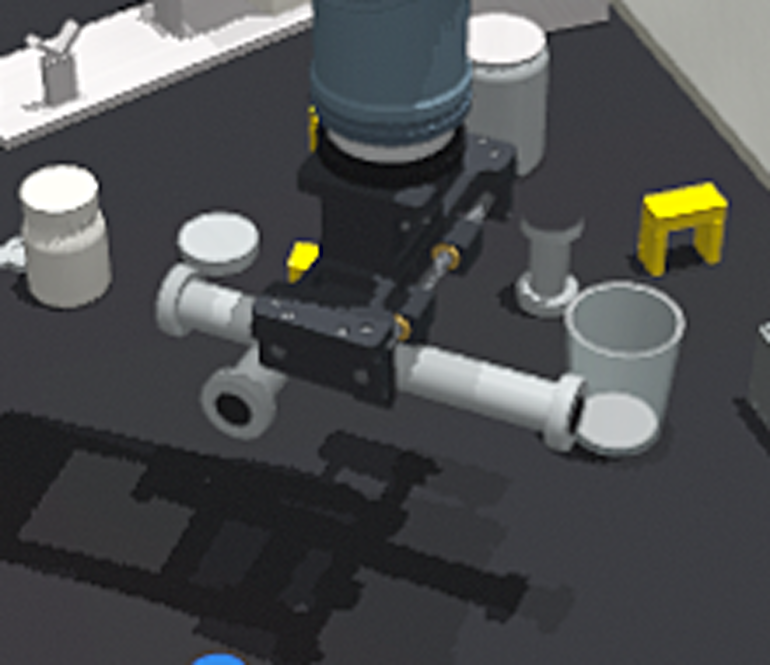

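>>> servo_tool --motion '[[[0,-0.1,0.5,0,0.2],[0,-0.187,0.982,0,0.446],[0,-0.187,0.982,0,0.446],[0,-0.187,0.982,0,0.446],[0,-0.187,0.982,0,0.446]]]'

```text
time: 7.93
tool_pos: [0.5576, -0.207, 0.1242]
tool_rot: [-0.677, 0.204, -0.202, 0.678]
contact_force: [0.7, 0.4, -6.0]
opening: 0.0252
```

>>> servo_tool --motion '[[[0,-0.187,0.982,0,0.446],[0,-0.187,0.982,0,0.446],[0,-0.187,0.982,0,0.446],[0,-0.187,0.982,0,0.446],[0,-0.187,0.982,0,0.446]]]'

```text
time: 8.35
tool_pos: [0.5388, -0.1088, 0.1245]
tool_rot: [-0.694, 0.137, -0.135, 0.694]
contact_force: [0.1, -0.7, -5.3]
opening: 0.0253
```

>>> servo_tool --motion '[[[0,-0.187,0.982,0,0.446],[0,-0.187,0.982,0,0.446],[0,-0.187,0.982,0,0.446],[0,-0.187,0.982,0,0.446],[0,-0.187,0.982,0,0.446]]]'

```text
time: 8.77
tool_pos: [0.5199, -0.0109, 0.1246]
tool_rot: [-0.704, 0.069, -0.067, 0.704]
contact_force: [0.2, -0.3, -5.5]
opening: 0.0256
```

>>> servo_tool --motion '[[[0,-0.187,0.982,0,0.446],[0,-0.187,0.982,0,0.446],[0,-0.187,0.982,0,0.446],[0,-0.187,0.982,0,0.446],[0,-0.187,0.982,0,0.446]]]'

```text
time: 9.18
tool_pos: [0.5011, 0.087, 0.1247]
tool_rot: [-0.707, 0.0, 0.002, 0.707]
contact_force: [0.9, 0.1, -4.9]
opening: 0.0252
```

>>> servo_tool --motion '[[[0,-0.187,0.982,0,0.446],[0,-0.187,0.982,0,0.446],[0,-0.187,0.982,0,0.446],[0,-0.187,0.8,0,0.446],[0,-0.187,0.6,0,0.446]]]'

```text
time: 9.6
tool_pos: [0.4823, 0.174, 0.1248]
tool_rot: [-0.704, -0.069, 0.071, 0.704]
contact_force: [-0.1, -0.4, -6.1]
opening: 0.0253
```

Run:
```python
from h import *
o=ctrl.observe();print(o['tool_pos'],o['contact_force'],o['torque'],o['opening'],o['qpos']); A=R.from_quat(o['tool_rot']).as_matrix()[:,2];print(np.degrees(np.arctan2(A[1],A[0])))
```

```text
[0.48234991 0.17401828 0.12481246] [-0.07032856 -0.4051332  -6.10332515] [ 0.0756115  -0.00604426 -0.03954065] 0.025267080514736927 [ 1.14160463e-01  1.81379740e-01  1.85676963e+00  5.02073030e-04
  1.10607479e+00 -1.65454824e+00]
101.32656840457364
```

>>> servo_tool --motion '[[[0,-0.11,0.78,0,0.32],[0,-0.11,0.78,0,0.32],[0,-0.11,0.78,0,0.32],[0,-0.11,0.78,0,0.32],[0,-0.11,0.78,0,0.32]]]'

```text
time: 10.02
tool_pos: [0.4719, 0.2511, 0.1251]
tool_rot: [0.697, 0.117, -0.119, -0.697]
contact_force: [-0.3, -0.2, -5.6]
opening: 0.0254
```

>>> servo_tool --motion '[[[0,0,0,0,0],[0,0,0,0,0]]]'

```text
time: 10.18
tool_pos: [0.4721, 0.2508, 0.1252]
tool_rot: [0.697, 0.117, -0.119, -0.697]
contact_force: [-1.6, -1.2, -4.7]
opening: 0.0249
```

Run:
```python
from h import *
im=snap('side','s4')[:,:,::-1]; crop(im,'s4c',170,70,350,220,4.4)
im=snap('top','t4')[:,:,::-1]; crop(im,'t4c',90,180,250,340,3.7)
o=ctrl.observe();print(o['tool_pos'],o['contact_force'],o['torque'],o['opening'],o['qpos']); A=R.from_quat(o['tool_rot']).as_matrix()[:,2];print(np.degrees(np.arctan2(A[1],A[0])))
```

```text
[0.4727047  0.24986744 0.12549177] [ 1.04962597 -0.46571601 -5.59868886] [ 0.06963162 -0.00714089 -0.03126178] 0.025386034213244 [ 2.64353929e-01  2.25248438e-01  1.80210399e+00 -4.41671392e-04
  1.11555753e+00 -1.63967436e+00]
109.10393821356877
```

View pics/s4c.png

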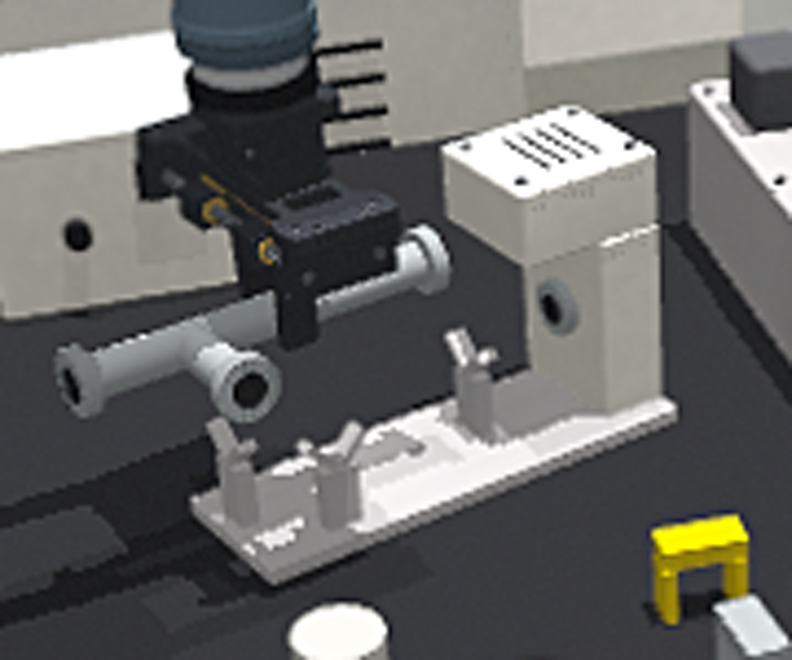

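View pics/t4c.png

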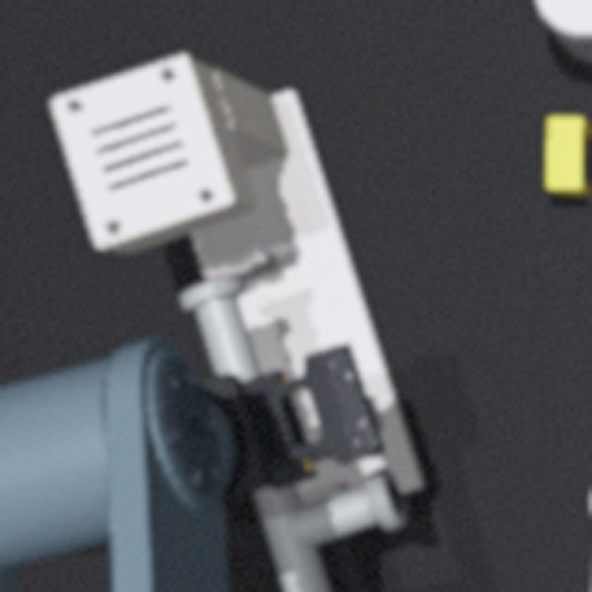

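Run:
```python
from fit import *
yaw=np.radians(199.1)
p=ctrl.observe()['tool_pos']
q=[p[0]+.015*np.cos(yaw),p[1]+.015*np.sin(yaw),yaw]; z=p[2]+.0135
print(q,z)
th=np.linspace(0,2*np.pi,40)
for c,box,s in (('side',(170,70,350,220),4.4),('top',(90,180,250,340),3.7)):
    im=cv2.imread(f'pics/{c[0]}4.png'); x0,y0,x1,y1=box
    o=cv2.resize(im[y0:y1,x0:x1],None,fx=s,fy=s,interpolation=cv2.INTER_CUBIC)
    for x,d in ((-.12,0),(.12,0),(None,0)):
        if x is not None: M=np.c_[0*th+x,.02*np.cos(th),.02*np.sin(th)+z]
        else: M=np.c_[.045+.02*np.cos(th),0*th+.07,.02*np.sin(th)+z]
        u=(proj(c,T(q,M))-[x0,y0]+.5)*s-.5
        cv2.polylines(o,[u.astype(int)],True,(0,0,255),1)
    # stand saddles
    S=[.5183,.2684,np.radians(-160.9)]
    for x,y,ax in ((-.08,0,0),(.09,0,0),(.045,.042,1)):
        V=np.array([(-.021,.074),(0,.0566),(.021,.074)])
        M=np.array([(x,y+a,b) if ax==0 else (x+a,y,b) for a,b in V])
        u=(proj(c,T(S,M))-[x0,y0]+.5)*s-.5
        cv2.polylines(o,[u.astype(int)],False,(0,200,0),1)
    cv2.imwrite(f'pics/ov_{c}.png',o)
```

```text
[np.float64(0.4585304673505574), np.float64(0.24495916665127154), np.float64(3.47495054072071)] 0.1389917688576065
```

View pics/ov_side.png

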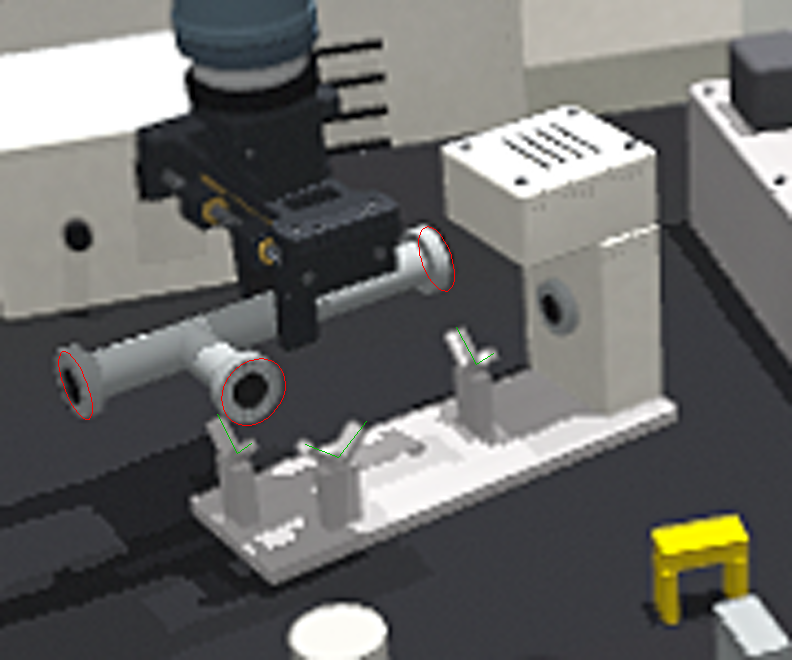

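View pics/ov_top.png

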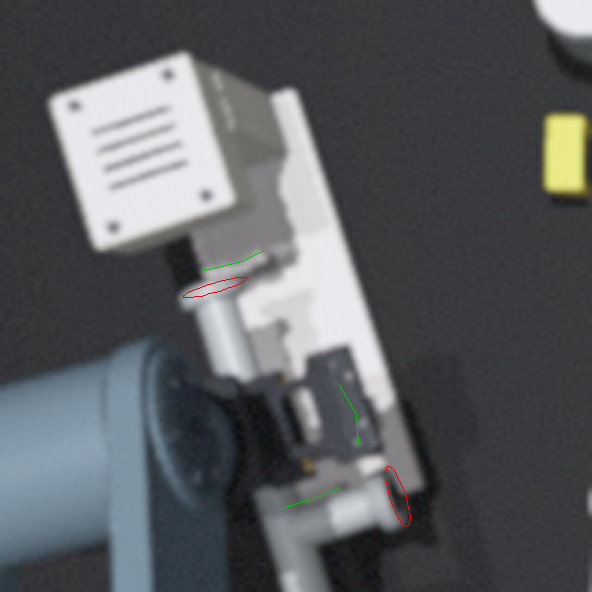

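>>> servo_tool --motion '[[[0,-0.036,0.104,-0.4,0],[0,0,0,-0.6,0],[0,0,0,-0.5,0],[0,0,0,-0.28,0],[0,0,0,0,0]]]'

```text
time: 10.7
tool_pos: [0.4709, 0.2517, 0.088]
tool_rot: [0.698, 0.116, -0.119, -0.697]
contact_force: [-0.4, -0.3, -4.9]
opening: 0.0249
```

>>> servo_tool --motion '[[[0,0.4,0.14,0,0],[0,0.5,0.17,0,0],[0,0.5,0.17,0,0],[0,0.3,0.11,0,0],[0,0,0,0,0]]]'

```text
time: 11.12
tool_pos: [0.5087, 0.2648, 0.0913]
tool_rot: [-0.697, -0.118, 0.116, 0.697]
contact_force: [-0.2, -0.2, -4.3]
opening: 0.0253
```

Run:
```python
from h import *
im=snap('side','s5')[:,:,::-1]; crop(im,'s5c',170,70,350,220,4.4)
o=ctrl.observe();print(o['tool_pos'],o['contact_force'],o['opening'])
```

```text
[0.50753166 0.26450032 0.09085313] [ 0.28030456  0.08484725 -5.5249756 ] 0.02513189547778614
```

View pics/s5c.png

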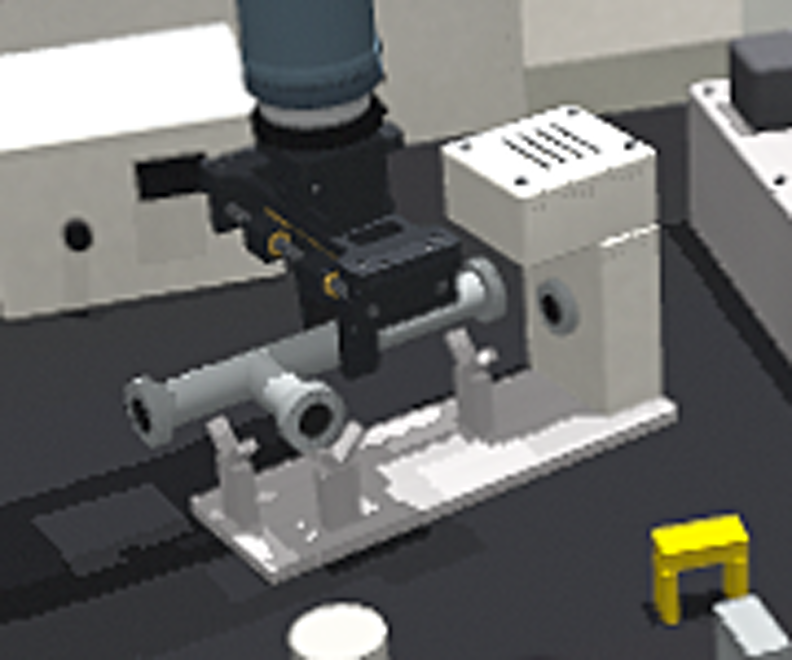

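>>> servo_tool --motion '[[[0,0.4,0.14,0,0],[0,0.5,0.17,0,0],[0,0.4,0.14,0,0],[0,0,0,0,0],[0,0,0,0,0]]]'

```text
time: 11.58
tool_pos: [0.5327, 0.2733, 0.0904]
tool_rot: [0.697, 0.117, -0.117, -0.697]
contact_force: [-0.4, -0.1, -6.3]
opening: 0.025
```

Run:
```python
from fit import *
im=snap('side','s6')[:,:,::-1].copy()
o=ctrl.observe();print(o['tool_pos'],o['contact_force'],o['opening'])
S=[.5183,.2684,np.radians(-160.9)]
# predicted current (lifted) flange circles in stand frame at cradle with height z
th=np.linspace(0,2*np.pi,40); z=o['tool_pos'][2]+.0135
x0,y0,x1,y1=170,70,350,220;s=4.4
im=cv2.resize(im[y0:y1,x0:x1],None,fx=s,fy=s,interpolation=cv2.INTER_CUBIC)
for M in (np.c_[0*th-.12,.02*np.cos(th),.02*np.sin(th)+z],np.c_[0*th+.12,.02*np.cos(th),.02*np.sin(th)+z],np.c_[.045+.02*np.cos(th),0*th+.07,.02*np.sin(th)+z]):
    cv2.polylines(im,[((proj('side',T(S,M))-[x0,y0]+.5)*s-.5).astype(int)],True,(0,0,255),1)
cv2.imwrite('pics/s6c.png',im)
```

```text
[0.53214494 0.27318764 0.09023341] [-0.41373617 -0.19877369 -4.43778096] 0.02485274612416907
```

View pics/s6c.png

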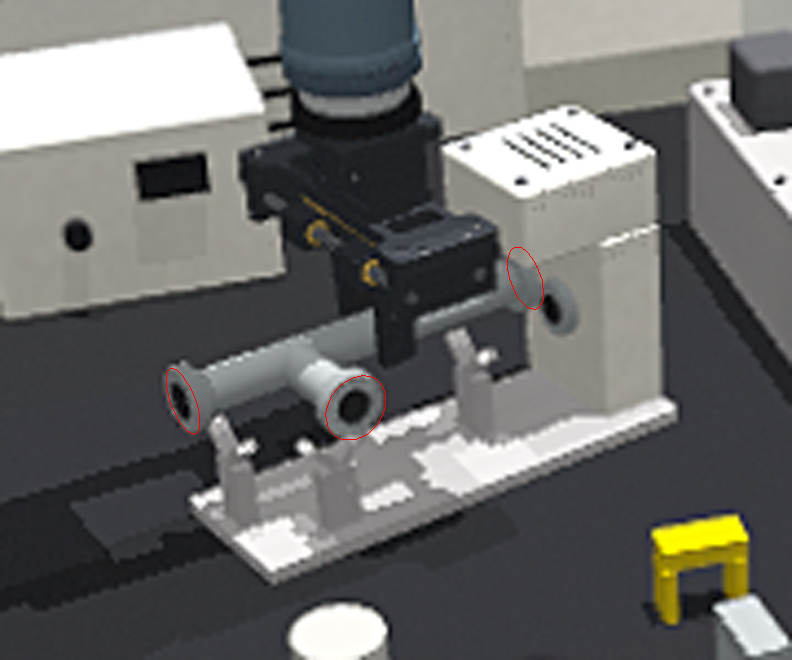

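>>> servo_tool --motion '[[[0,0,0,-0.3,0],[0,0,0,-0.4,0],[0,0,0,-0.3,0],[0,0,0,-0.15,0],[0,0,0,0,0]]]'

```text
time: 12.05
tool_pos: [0.5314, 0.2729, 0.0659]
tool_rot: [0.697, 0.116, -0.118, -0.697]
contact_force: [-0.6, -1.1, -5.2]
opening: 0.0255
```

>>> servo_tool --motion '[[[0,0,0,-0.1,0],[0,0,0,-0.05,0],[0,0,0,0,0]]]'

```text
time: 12.3
tool_pos: [0.5326, 0.2733, 0.0645]
tool_rot: [0.697, 0.117, -0.117, -0.697]
contact_force: [0.2, -0.7, -5.5]
opening: 0.0252
```

>>> servo_tool --motion '[[[0,0,0,-0.05,0],[0,0,0,-0.05,0],[0,0,0,0,0]]]'

```text
time: 12.55
tool_pos: [0.5325, 0.2733, 0.0625]
tool_rot: [0.697, 0.117, -0.117, -0.697]
contact_force: [0.1, 0.6, -4.9]
opening: 0.0249
```

>>> servo_tool --motion '[[[0,0,0,-0.05,0],[0,0,0,0,0]]]'

```text
time: 12.72
tool_pos: [0.5326, 0.2733, 0.0617]
tool_rot: [0.697, 0.117, -0.117, -0.697]
contact_force: [-0.1, -1.1, -3.5]
opening: 0.0248
```

>>> servo_tool --motion '[[[0,0,0,-0.04,0],[0,0,0,0,0]]]'

```text
time: 12.88
tool_pos: [0.5327, 0.2733, 0.0615]
tool_rot: [0.697, 0.117, -0.117, -0.697]
contact_force: [-3.9, 0.7, 3.0]
opening: 0.0251
```

>>> servo_tool --motion '[[[0,0,0,-0.04,0],[0,0,0,0,0]]]'

```text
time: 13.05
tool_pos: [0.5327, 0.2734, 0.0613]
tool_rot: [0.697, 0.118, -0.117, -0.697]
contact_force: [-6.6, -1.7, 8.3]
opening: 0.0254
```

>>> servo_tool --motion '[[[0.3,0,0,0,0],[0.35,0,0,0,0],[0.4,0,0,0,0],[0.5,0,0,0,0],[0.6,0,0,0,0]]]'

```text
time: 13.47
tool_pos: [0.5328, 0.2733, 0.0599]
tool_rot: [-0.697, -0.117, 0.117, 0.697]
contact_force: [0.6, -0.0, -0.6]
opening: 0.0469
```

>>> servo_tool --motion '[[[0.8,0,0,0,0],[0.8,0,0,0,0],[0.8,0,0,0,0],[0.8,0,0,0,0],[0.8,0,0,0,0]]]'

```text
time: 13.88
tool_pos: [0.5325, 0.2733, 0.0599]
tool_rot: [-0.697, -0.117, 0.117, 0.697]
contact_force: [-0.4, -0.1, -0.2]
opening: 0.0706
```

```bash
cat > chk.py <<'E'
from fit import *
import sys
n=sys.argv[1]; z=.075
im=snap('side','s'+n)[:,:,::-1].copy()
o=ctrl.observe();print(o['tool_pos'],o['contact_force'],o['opening'])
S=[.5183,.2684,np.radians(-160.9)]
th=np.linspace(0,2*np.pi,40)
x0,y0,x1,y1=170,70,350,220;s=4.4
im=cv2.resize(im[y0:y1,x0:x1],None,fx=s,fy=s,interpolation=cv2.INTER_CUBIC)
for M in (np.c_[0*th-.12,.02*np.cos(th),.02*np.sin(th)+z],np.c_[0*th+.12,.02*np.cos(th),.02*np.sin(th)+z],np.c_[.045+.02*np.cos(th),0*th+.07,.02*np.sin(th)+z]):
    cv2.polylines(im,[((proj('side',T(S,M))-[x0,y0]+.5)*s-.5).astype(int)],True,(0,0,255),1)
cv2.imwrite(f'pics/s{n}c.png',im)
E
python3 chk.py 7
```

```text
[0.53257935 0.27329451 0.059905  ] [-0.11775493  0.30901375 -1.11026414] 0.07050516884823387
```

View pics/s7c.png

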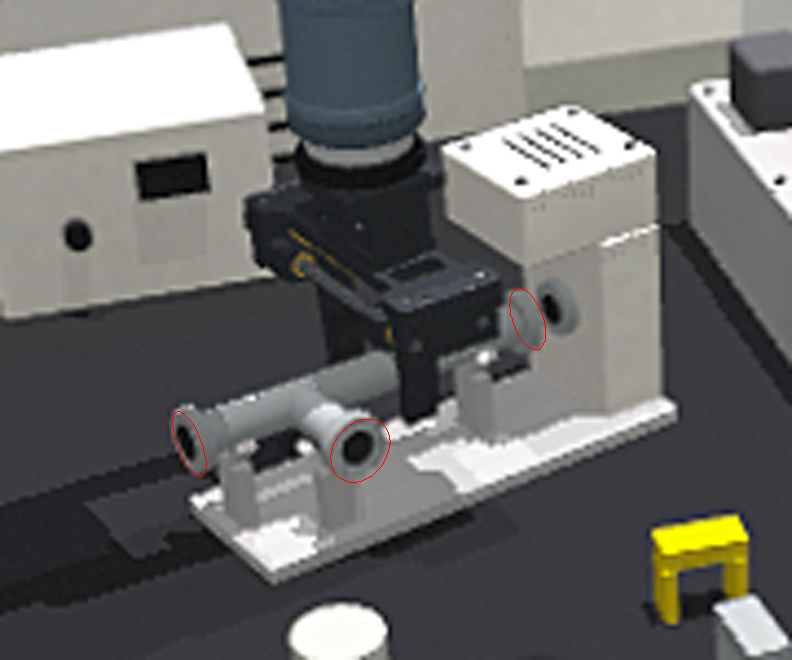

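>>> servo_tool --motion '[[[0.8,0,0,0.4,0],[0.8,0,0,0.8,0],[0.8,0,0,1,0],[0.8,0,0,1,0],[0.8,0,0,1,0]]]'

```text
time: 14.35
tool_pos: [0.5325, 0.2733, 0.1454]
tool_rot: [-0.697, -0.117, 0.117, 0.697]
contact_force: [-0.3, 0.8, -0.0]
opening: 0.07
```

>>> servo_tool --motion '[[[0.8,0,0,1,0],[0.8,0,0,1,0],[0.8,0,-0.5,0.8,0],[0.8,0.2,-1,0,0],[0.8,0.3,-1,0,0]]]'

```text
time: 14.77
tool_pos: [0.5431, 0.2236, 0.2024]
tool_rot: [-0.697, -0.119, 0.117, 0.697]
contact_force: [-0.9, -0.8, 0.6]
opening: 0.0705
```

>>> servo_tool --motion '[[[0.8,0.53,-1,0,-0.25],[0.8,0.53,-1,0,-0.25],[0.8,0.53,-1,0,-0.25],[0.8,0.53,-1,0,-0.25],[0.8,0.53,-1,0,-0.25]]]'

```text
time: 15.18
tool_pos: [0.596, 0.1223, 0.2007]
tool_rot: [0.703, 0.079, -0.079, -0.703]
contact_force: [0.2, 0.3, 0.4]
opening: 0.0706
```

>>> servo_tool --motion '[[[0.8,0.53,-1,0,-0.25],[0.8,0.53,-1,0,-0.25],[0.8,0.53,-1,0,-0.25],[0.8,0.53,-1,0,-0.25],[0.8,0.53,-1,0,-0.25]]]'

```text
time: 15.6
tool_pos: [0.649, 0.0222, 0.2006]
tool_rot: [0.706, 0.04, -0.04, -0.706]
contact_force: [0.4, 0.4, 0.8]
opening: 0.0703
```

>>> servo_tool --motion '[[[0.8,0.53,-1,0,-0.25],[0.8,0.53,-1,0,-0.25],[0.8,0,0,-0.5,-0.22],[0.8,0,0,-1,0],[0.8,0,0,-1,0]]]'

```text
time: 16.02
tool_pos: [0.6702, -0.0169, 0.1504]
tool_rot: [0.707, 0.019, -0.017, -0.707]
contact_force: [-0.4, 0.6, 0.1]
opening: 0.0704
```

Run:
```python
from h import *
im=snap('side','s8')[:,:,::-1]; crop(im,'s8c',250,140,430,290,4)
o=ctrl.observe();print(o['tool_pos'],o['contact_force'],o['opening']); A=R.from_quat(o['tool_rot']).as_matrix()[:,2];print(np.degrees(np.arctan2(A[1],A[0])))
```

```text
[ 0.66713543 -0.01605514  0.14468501] [-2.42520823  0.3019063  -3.07286516] 0.07013365538060316
92.965610952576
```

View pics/s8c.png

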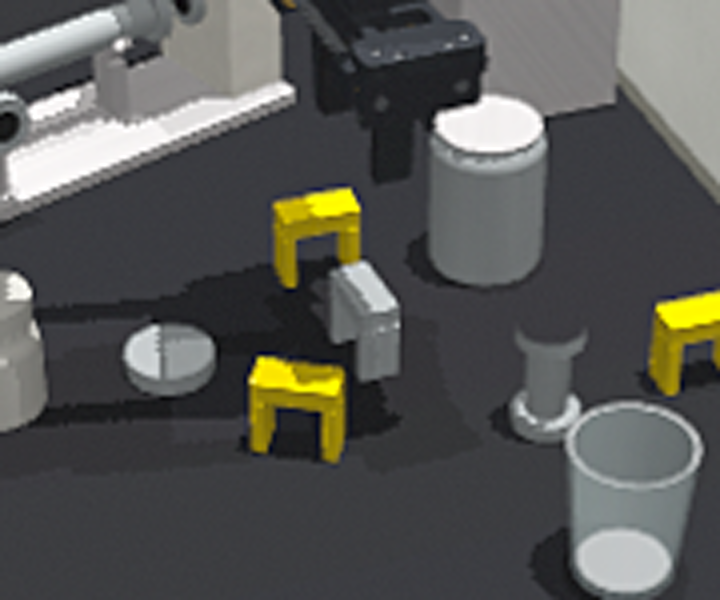

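>>> servo_tool --motion '[[[0.8,0,0,-1,0],[0.8,0,0,-1,0],[0.8,0,0,-1,0],[0.8,0,0,-0.7,0],[0.8,0,0,-0.3,0]]]'

```text
time: 16.48
tool_pos: [0.6681, -0.0159, 0.0677]
tool_rot: [-0.707, -0.017, 0.02, 0.707]
contact_force: [-0.7, 0.5, -0.5]
opening: 0.0702
```

Run:
```python
from h import *
im=snap('side','s9')[:,:,::-1]; crop(im,'s9c',270,150,400,260,5)
o=ctrl.observe();print(o['tool_pos'],o['contact_force'],o['opening'])
```

```text
[ 0.66807991 -0.01600565  0.06747618] [-0.38720788 -0.29017008 -1.47465528] 0.0702288754775735
```

View pics/s9c.png

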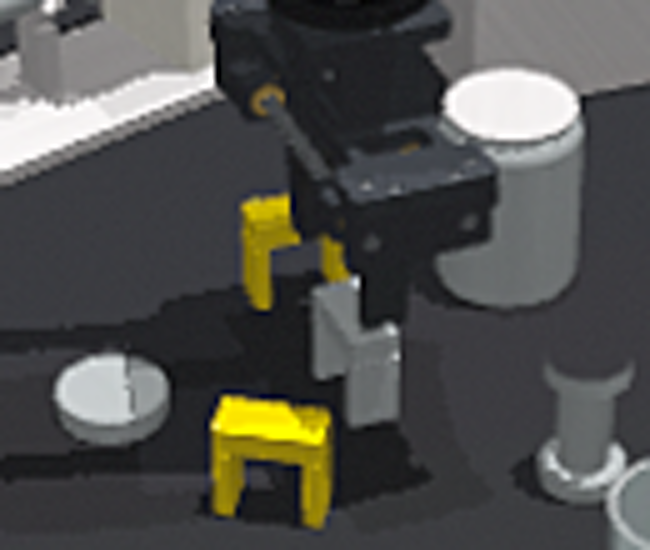

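>>> servo_tool --motion '[[[0.8,0,0,0,0],[0.8,0,0,0,0],[0.8,0,0,0,0]]]'

```text
time: 16.78
tool_pos: [0.6708, -0.0169, 0.0716]
tool_rot: [0.707, 0.019, -0.018, -0.707]
contact_force: [-0.3, 0.1, -0.4]
opening: 0.0705
```

Run:
```python
from h import *
o=ctrl.observe();print(o['tool_pos'],o['contact_force'],o['dq'])
p=o['tool_pos']
im=snap('side','s10')[:,:,::-1].copy()
q=np.radians(3)
for l,z in (('f',p[2]),):
    for sy in (1,-1):
        print('tip predicted',proj('side',p+[-np.sin(q)*sy*.035,np.cos(q)*sy*.035,0]))
# yoke predicted corners near face
for x,y,z in ((-12,-25,0),(12,-25,0),(12,-25,50),(-12,-25,50),(-12,25,50),(12,25,50)):
    P=np.array([.6702+np.cos(q)*x/1e3-np.sin(q)*y/1e3,-.0173+np.sin(q)*x/1e3+np.cos(q)*y/1e3,z/1e3]); u=proj('side',P)[0]
    cv2.circle(im,tuple(int(round(v)) for v in u),0,(0,0,255),-1)
crop(im,'s10c',300,180,380,250,8)
```

```text
[ 0.67082273 -0.0168685   0.07161995] [-0.34960652  0.1099411  -0.38458449] [-0.00019569 -0.00227513  0.00147877  0.00164089 -0.00504697 -0.00065494]
tip predicted [[335.84918036 195.75973366]]
tip predicted [[347.01189024 211.36842873]]
```

View pics/s10c.png

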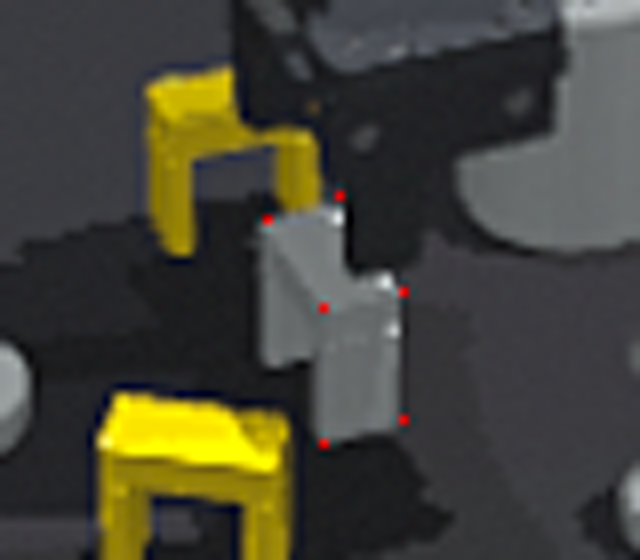

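>>> servo_tool --motion '[[[0.8,0,0,-0.8,0],[0.8,0,0,-0.8,0],[0.8,0,0,-0.5,0],[0.8,0,0,-0.28,0],[0.8,0,0,0,0]]]'

```text
time: 17.25
tool_pos: [0.6689, -0.0166, 0.0211]
tool_rot: [-0.707, -0.018, 0.019, 0.707]
contact_force: [-0.2, 0.2, 0.2]
opening: 0.0701
```

>>> servo_tool --motion '[[[0,0,0,0,0],[0,0,0,0,0],[0,0,0,0,0],[0,0,0,0,0],[0,0,0,0,0]]]'

```text
time: 17.67
tool_pos: [0.6705, -0.0171, 0.0234]
tool_rot: [0.707, 0.019, -0.018, -0.707]
contact_force: [0.1, -2.2, 2.9]
opening: 0.0496
```

>>> servo_tool --motion '[[[0,0,0,0,0],[0,0,0,0,0],[0,0,0,0,0]]]'

```text
time: 17.92
tool_pos: [0.6705, -0.0171, 0.0234]
tool_rot: [0.707, 0.019, -0.018, -0.707]
contact_force: [-1.2, -1.0, 6.3]
opening: 0.0493
```

Run:
```python
from h import *
im=snap('side','s11')[:,:,::-1]; crop(im,'s11c',270,150,400,260,5)
o=ctrl.observe();print(o['tool_pos'],o['contact_force'],o['opening'])
```

```text
[ 0.67053066 -0.01708753  0.02338962] [-0.6908696  -1.45565604  5.86336035] 0.049684964488542975
```

View pics/s11c.png

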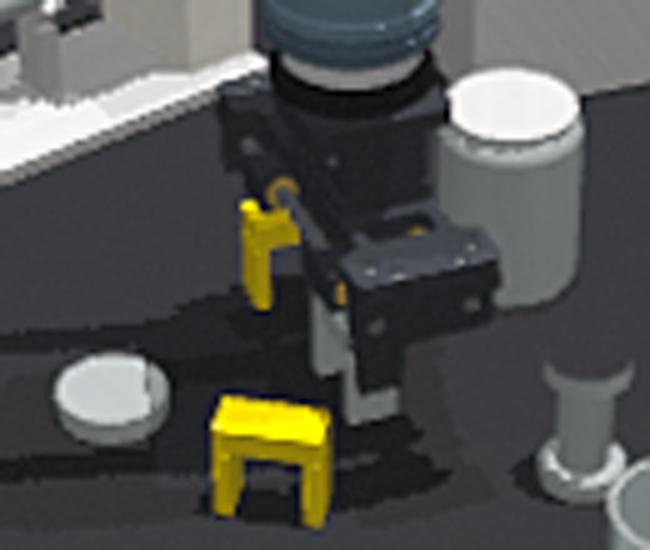

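>>> servo_tool --motion '[[[0,0,0,0.2,0],[0,0,0,0.5,0],[0,0,0,0.8,0],[0,0,0,1,0],[0,0,0,1,0]]]'

```text
time: 18.38
tool_pos: [0.6687, -0.0162, 0.0923]
tool_rot: [-0.707, -0.018, 0.019, 0.707]
contact_force: [-0.1, -0.7, -1.9]
opening: 0.0496
```

>>> servo_tool --motion '[[[0,0,0,1,0],[0,0,0,1,0],[0,0,0,0.7,0],[0,0,0,0.3,0],[0,0,0,0,0]]]'

```text
time: 18.8
tool_pos: [0.6706, -0.0167, 0.1541]
tool_rot: [0.707, 0.02, -0.018, -0.707]
contact_force: [0.6, 0.8, -2.3]
opening: 0.0498
```

>>> servo_tool --motion '[[[0,-0.431,0.908,0,0.201],[0,-0.431,0.908,0,0.201],[0,-0.431,0.908,0,0.201],[0,-0.431,0.908,0,0.201],[0,-0.431,0.908,0,0.201]]]'

```text
time: 19.22
tool_pos: [0.625, 0.0749, 0.1503]
tool_rot: [-0.705, -0.049, 0.051, 0.706]
contact_force: [-0.1, 0.3, -3.4]
opening: 0.0496
```

>>> servo_tool --motion '[[[0,-0.431,0.908,0,0.201],[0,-0.431,0.908,0,0.201],[0,-0.431,0.908,0,0.201],[0,-0.431,0.908,0,0.201],[0,-0.431,0.908,0,0.201]]]'

```text
time: 19.63
tool_pos: [0.5819, 0.1657, 0.1505]
tool_rot: [-0.702, -0.08, 0.082, 0.703]
contact_force: [0.3, -0.9, -2.6]
opening: 0.0495
```

>>> servo_tool --motion '[[[0,-0.431,0.908,0,0.201],[0,-0.431,0.908,0,0.201],[0,-0.431,0.908,0,0.201],[0,-0.431,0.8,0,0.201],[0,-0.431,0.6,0,0.201]]]'

```text
time: 20.05
tool_pos: [0.5388, 0.2484, 0.1506]
tool_rot: [-0.698, -0.111, 0.113, 0.698]
contact_force: [1.0, -0.8, -2.8]
opening: 0.05
```

>>> servo_tool --motion '[[[0,-0.2,0.6,0,0.201],[0,-0.23,0.5,0,0],[0,0,0.12,0,0],[0,0,0,0,0],[0,0,0,0,0]]]'

```text
time: 20.47
tool_pos: [0.5322, 0.2714, 0.1522]
tool_rot: [0.697, 0.117, -0.117, -0.697]
contact_force: [0.8, -0.7, -2.9]
opening: 0.0496
```

```bash
python3 chk.py 12
python3 - <<'E'
from h import *
o=ctrl.observe();print(o['tool_pos'],o['contact_force'],o['opening']); A=R.from_quat(o['tool_rot']).as_matrix()[:,2];print(np.degrees(np.arctan2(A[1],A[0])))
E
```

```text
[0.53228562 0.27121215 0.1522673 ] [ 0.83503013  0.89715986 -2.76289522] 0.04991694189273964
[0.53228562 0.27121215 0.1522673 ] [ 0.83503013  0.89715986 -2.76289522] 0.04991694189273964
109.03963998807366
```

View pics/s12c.png

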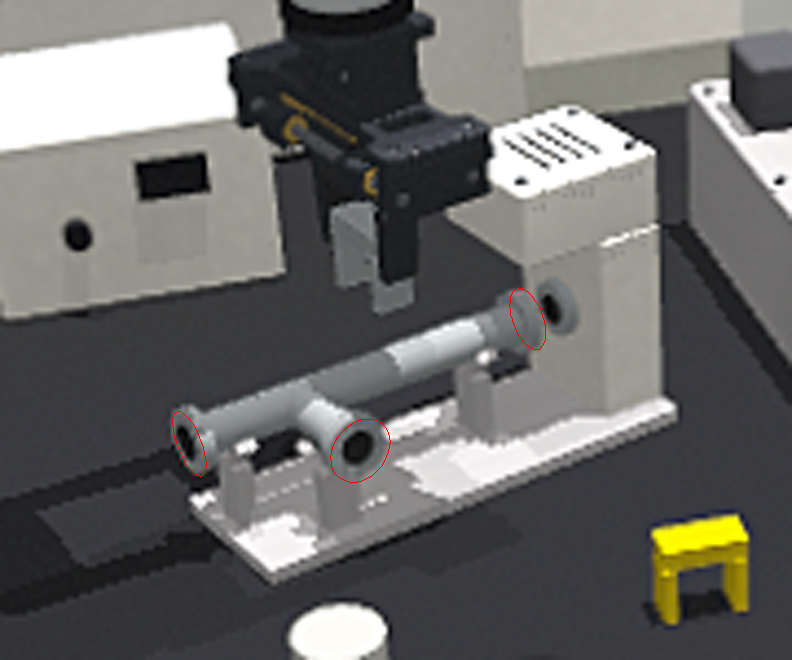

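>>> servo_tool --motion '[[[0,0.01,0.1,-0.4,0],[0,0,0,-0.7,0],[0,0,0,-0.5,0],[0,0,0,-0.1,0],[0,0,0,0,0]]]'

```text
time: 20.93
tool_pos: [0.5312, 0.2731, 0.1168]
tool_rot: [0.697, 0.116, -0.118, -0.697]
contact_force: [-0.8, -0.9, -2.2]
opening: 0.0498
```

>>> servo_tool --motion '[[[0,0,0,0,0],[0,0,0,0,0]]]'

```text
time: 21.1
tool_pos: [0.5326, 0.2738, 0.1189]
tool_rot: [-0.697, -0.117, 0.117, 0.697]
contact_force: [0.2, 0.3, -1.8]
opening: 0.0498
```

Run:
```python
from fit import *
im=snap('side','s13')[:,:,::-1]; crop(im,'s13c',200,90,310,190,7)
im=snap('top','t13')[:,:,::-1]; crop(im,'t13c',100,190,230,330,4)
o=ctrl.observe();print(o['tool_pos'],o['contact_force'],o['opening'])
```

```text
[0.53257445 0.27387481 0.11905396] [-0.17666042  0.98767205 -2.1797285 ] 0.04953141910430908
```

View pics/s13c.png

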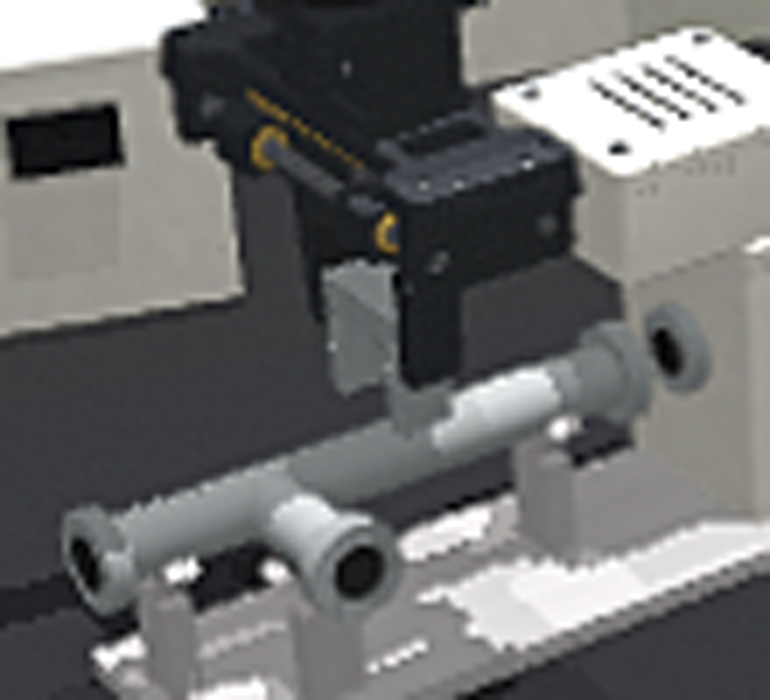

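View pics/t13c.png

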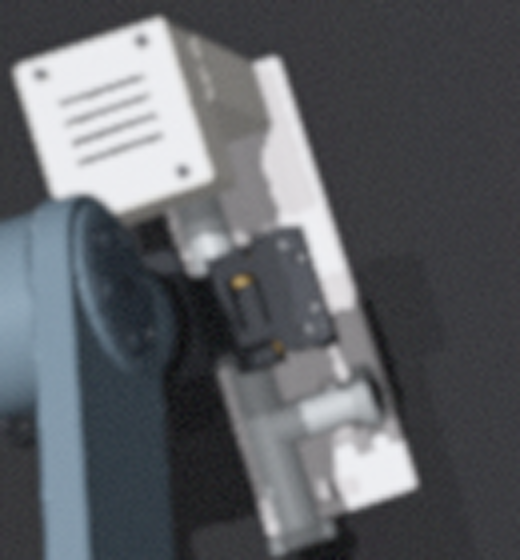

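>>> servo_tool --motion '[[[0,0,0,-0.2,0],[0,0,0,-0.2,0],[0,0,0,-0.15,0],[0,0,0,0,0]]]'

```text
time: 21.53
tool_pos: [0.5314, 0.2735, 0.1063]
tool_rot: [0.697, 0.117, -0.118, -0.697]
contact_force: [-0.1, 0.6, -2.7]
opening: 0.0499
```

>>> servo_tool --motion '[[[0,0,0,-0.15,0],[0,0,0,-0.15,0],[0,0,0,-0.1,0],[0,0,0,0,0]]]'

```text
time: 21.87
tool_pos: [0.5316, 0.2736, 0.0986]
tool_rot: [0.697, 0.117, -0.118, -0.697]
contact_force: [0.3, 0.1, -2.0]
opening: 0.0499
```

>>> servo_tool --motion '[[[0,0,0,-0.2,0],[0,0,0,-0.25,0],[0,0,0,-0.15,0],[0,0,0,0,0]]]'

```text
time: 22.2
tool_pos: [0.5313, 0.2735, 0.0862]
tool_rot: [0.697, 0.117, -0.118, -0.697]
contact_force: [-0.3, 0.1, -2.4]
opening: 0.0496
```

Astride with no side contact. Final approach.

>>> servo_tool --motion '[[[0,0,0,-0.15,0],[0,0,0,-0.15,0],[0,0,0,-0.08,0],[0,0,0,0,0]]]'

```text
time: 22.53
tool_pos: [0.5317, 0.2737, 0.0792]
tool_rot: [0.697, 0.117, -0.117, -0.697]
contact_force: [0.5, -0.8, -2.3]
opening: 0.0502
```

>>> servo_tool --motion '[[[0,0,0,-0.05,0],[0,0,0,0,0],[0,0,0,0,0]]]'

```text
time: 22.78
tool_pos: [0.5321, 0.2738, 0.0788]
tool_rot: [-0.697, -0.117, 0.117, 0.697]
contact_force: [-0.3, 0.1, -2.9]
opening: 0.0497
```

>>> servo_tool --motion '[[[0,0,0,-0.07,0],[0,0,0,0,0],[0,0,0,0,0]]]'

```text
time: 23.03
tool_pos: [0.532, 0.2738, 0.0773]
tool_rot: [0.697, 0.117, -0.117, -0.697]
contact_force: [-1.1, 0.2, -2.2]
opening: 0.0495
```

>>> servo_tool --motion '[[[0,0,0,-0.05,0],[0,0,0,0,0],[0,0,0,0,0]]]'

```text
time: 23.28
tool_pos: [0.532, 0.2738, 0.0763]
tool_rot: [0.697, 0.117, -0.117, -0.697]
contact_force: [-0.2, 0.3, -3.2]
opening: 0.0498
```

>>> servo_tool --motion '[[[0,0,0,-0.04,0],[0,0,0,0,0],[0,0,0,0,0]]]'

```text
time: 23.53
tool_pos: [0.5321, 0.2738, 0.0756]
tool_rot: [-0.697, -0.117, 0.117, 0.697]
contact_force: [-0.1, 0.9, -2.1]
opening: 0.0493
```

>>> servo_tool --motion '[[[0,0,0,-0.04,0],[0,0,0,0,0],[0,0,0,0,0]]]'

```text
time: 23.78
tool_pos: [0.5322, 0.2738, 0.0754]
tool_rot: [0.697, 0.117, -0.117, -0.697]
contact_force: [-3.2, -0.7, 5.2]
opening: 0.0494
```

>>> servo_tool --motion '[[[0,0,0,-0.04,0],[0,0,0,0,0],[0,0,0,0,0]]]'

```text
time: 24.03
tool_pos: [0.5322, 0.2739, 0.0753]
tool_rot: [0.697, 0.117, -0.117, -0.697]
contact_force: [-5.6, -1.5, 10.9]
opening: 0.0495
```

Contact at the expected height (0.0754). Release symmetrically and slowly.

>>> servo_tool --motion '[[[0.57,0,0,0,0],[0.6,0,0,0,0],[0.65,0,0,0,0],[0.72,0,0,0,0],[0.8,0,0,0,0]]]'

```text
time: 24.45
tool_pos: [0.5321, 0.2738, 0.0737]
tool_rot: [-0.697, -0.117, 0.117, 0.697]
contact_force: [0.4, -1.3, 0.4]
opening: 0.0677
```

>>> servo_tool --motion '[[[0.8,0,0,0,0],[0.8,0,0,0,0],[0.8,0,0,0,0]]]'

```text
time: 24.7
tool_pos: [0.532, 0.2737, 0.0738]
tool_rot: [0.697, 0.117, -0.117, -0.697]
contact_force: [0.5, -0.5, 0.3]
opening: 0.0704
```

Run:
```python
from h import *
im=snap('side','s14')[:,:,::-1]; crop(im,'s14c',200,90,310,190,7)
o=ctrl.observe();print(o['tool_pos'],o['contact_force'],o['opening'])
```

```text
[0.53205717 0.27374073 0.0738186 ] [-0.1595818   0.03471944  0.61191845] 0.07040162356481144
```

View pics/s14c.png

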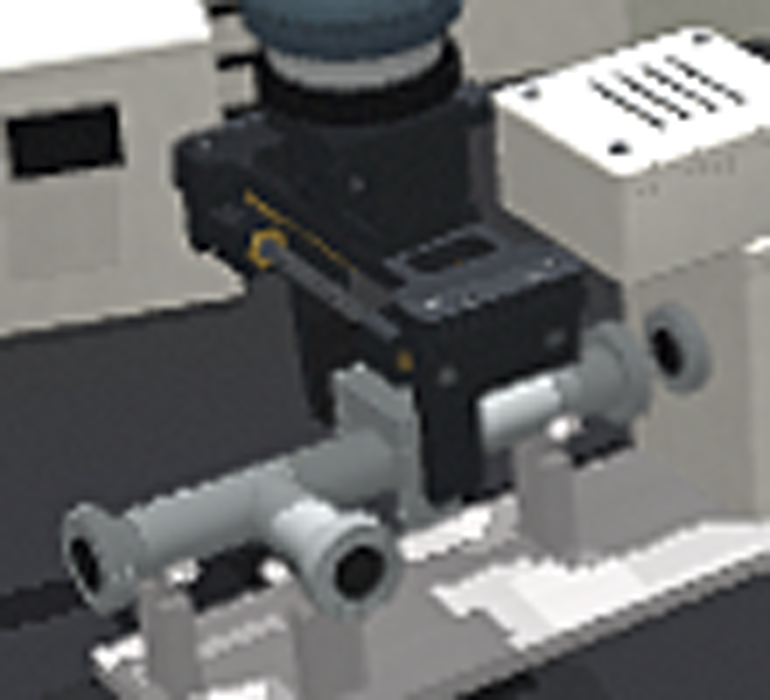

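Yoke sits on the tube. Retreat straight up, then away for a clear look.

>>> servo_tool --motion '[[[0.8,0,0,0.3,0],[0.8,0,0,0.6,0],[0.8,0,0,1,0],[0.8,0,0,1,0],[0.8,0,0,1,0]]]'

```text
time: 25.17
tool_pos: [0.5322, 0.2738, 0.1539]
tool_rot: [-0.697, -0.117, 0.117, 0.697]
contact_force: [0.1, 0.4, -0.7]
opening: 0.0706
```

>>> servo_tool --motion '[[[0.8,0,0,1,0],[0.8,0,0,1,0],[0.8,0,0,1,0],[0.8,0,0,0.5,0],[0.8,0,-0.5,0,0]]]'

```text
time: 25.58
tool_pos: [0.5336, 0.2651, 0.2259]
tool_rot: [-0.697, -0.12, 0.115, 0.698]
contact_force: [0.2, 0.0, 0.0]
opening: 0.0706
```

>>> servo_tool --motion '[[[0.8,-0.5,-1,0,0],[0.8,-0.5,-1,0,0],[0.8,-0.5,-1,0,0],[0.8,-0.5,-1,0,0],[0.8,-0.5,-1,0,0]]]'

```text
time: 26.0
tool_pos: [0.4807, 0.1623, 0.2207]
tool_rot: [0.697, 0.117, -0.118, -0.697]
contact_force: [-0.1, 0.0, 0.6]
opening: 0.0703
```

>>> servo_tool --motion '[[[0.8,-0.3,-1,0,0],[0.8,-0.3,-1,0,0],[0.8,-0.3,-1,0,0],[0.8,0,-0.5,0,0],[0.8,0,0,0,0]]]'

```text
time: 26.42
tool_pos: [0.4637, 0.0919, 0.2213]
tool_rot: [0.698, 0.116, -0.117, -0.697]
contact_force: [0.7, 0.3, 0.1]
opening: 0.0705
```

Run:
```python
from fit import *
a=snap('side','s15')[:,:,::-1].copy(); b=snap('top','t15')[:,:,::-1].copy()
S=[.5183,.2684,np.radians(-160.9)]
Y=np.array([(-27,-25,102),(-3,-25,102),(-3,25,102),(-27,25,102)])*1e-3
th=np.linspace(0,2*np.pi,40)
for c,im,(x0,y0,x1,y1),s,n in (('side',a,(200,90,310,190),7,'s15c'),('top',b,(100,190,230,330),4.2,'t15c')):
    o=cv2.resize(im[y0:y1,x0:x1],None,fx=s,fy=s,interpolation=cv2.INTER_CUBIC)
    for M in (Y,np.c_[0*th-.12,.02*np.cos(th),.02*np.sin(th)+.075],np.c_[0*th+.12,.02*np.cos(th),.02*np.sin(th)+.075],np.c_[.045+.02*np.cos(th),0*th+.07,.02*np.sin(th)+.075]):
        cv2.polylines(o,[((proj(c,T(S,M))-[x0,y0]+.5)*s-.5).astype(int)],True,(0,0,255),1)
    cv2.imwrite(f'pics/{n}.png',o)
```

```text
(no output)
```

View pics/s15c.png

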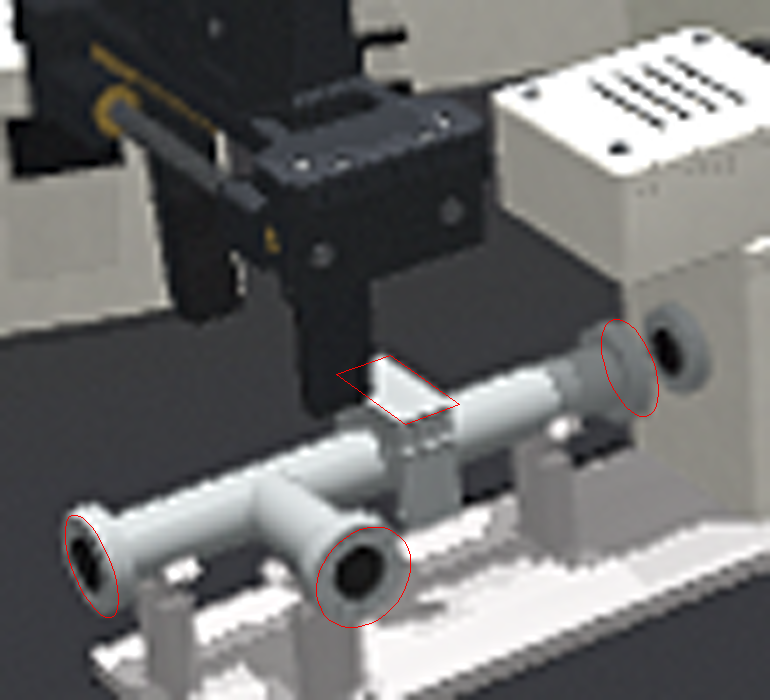

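View pics/t15c.png

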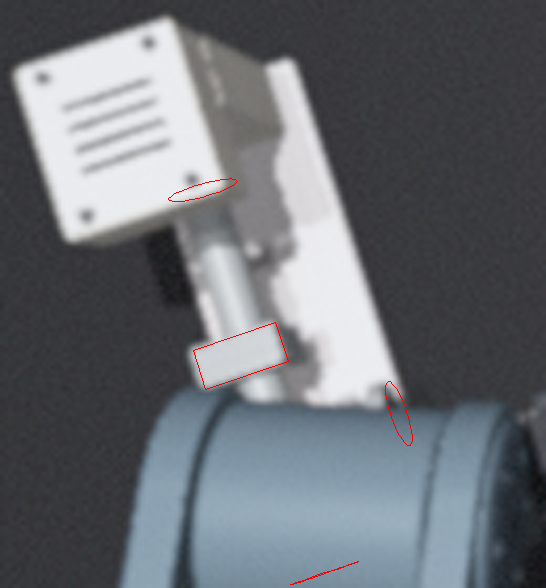

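View pics/t15.png

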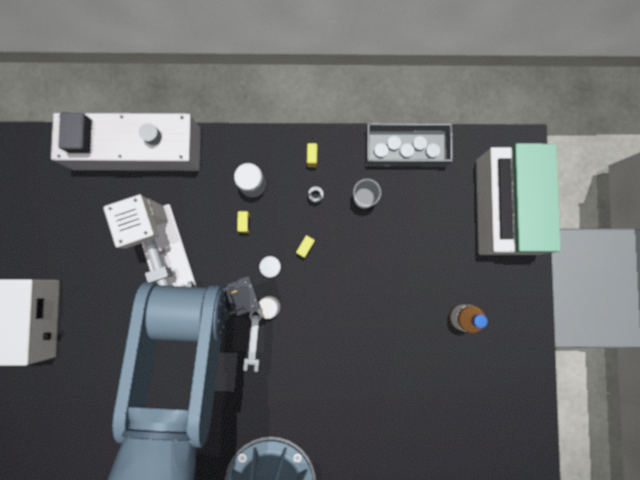

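Run:
```python
from h import *
o=ctrl.observe();print(o['time'],o['contact_force'],np.abs(o['dq']).max())
print(ctrl.sign_off())
```

```text
26.5167 [ 0.23922355 -0.0519426  -0.25547685] 0.024435379185146492
the job is handed in; nothing more can be done
None
```

The tee is in the three saddles with its long end under the white housing. The grey steel yoke is astride the bare tube, between the saddle nearest the housing and the side branch. I handed the job in at 26.5 s of the 67 s allowed; `sign_off` reports no verdict.

- **Placing:** both parts were lowered in millimetre steps to first contact, then let go. The yoke touched down with the TCP at 0.0754 m, the height worked out for it being fully down on the tube.
- **Tee check:** in the last side picture, all three flange ends line up with the predicted seated position to about 1 px (1–2 mm). The top view could not confirm this, because the housing and the arm hid the ends.
- **Yoke check:** in the top view it lies on its predicted outline, square to the run and centred on it. In the side view it is off by about the same small amount I saw in that camera throughout.
- **Other things:** all seven bystanders appear unmoved in the last top view, and the arm was clear of everything with about zero force on it. No check failed.

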